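# Hang the oiled cup on the fold-out drying peg

## Task

Push the folded middle peg of the drying rack out towards you until it is against its stop; then take the freshly oiled wooden cup from its cradle and hang it mouth-down on that peg, its rim pushing the tight cork collar down ahead of it until you feel the peg's end meet the bottom of the bore, and let go. Do not ram the cup against the rack, and leave the other things on the table where they are.

Things in the scene. Friction and masses are not known exactly. Their poses are not given: they have to be found in the camera images.
- cup: Turned thick-walled wooden cup lying on its side in the cradle: a plain cylinder 56 mm across and 80 mm long, 0.08 to 0.17 kg, with a round bore 34 mm across and 62 mm deep (wall 11 mm, solid bottom 18 mm) and one thin dark burnt line round it near the closed end. Origin: centre of the mouth; its z axis runs along the bore towards the closed end (so at the start z is level, the mouth opening away from the robot).
- cradle: Low plywood slab 110 x 64 x 6 mm with two round dowels (10 mm thick, 30 mm apart, tops 16 mm above the table) along its x, fixed to the table. The cup lies on the dowels, its axis 40 mm above the table. Origin: centre of the underside; x along the dowels, pointing the way the cup's mouth opens.
- rack: Wooden drying rack fixed to the table: foot 100 x 300 x 16 mm, a beam 34 mm wide on it up to 48 mm height and three pairs of cheeks up to 74 mm, 110 mm apart along y. Its front faces its -x (towards the robot). The two outer pegs are fixed leaning 45 deg to the front and carry finished cups that are part of the rack (tops about 155 mm above the table, up to 54 mm across); the middle peg folds and is bare. Origin: centre of the underside, straight below the middle peg's pivot.
- peg (a joint): Fold of the middle peg: 0 = upright, 0.785 rad (45 deg) = leaning out to the rack's front (-x) against its stop. Starts between 0 and 0.25. It is stiff enough to stay where it is left; about 3 N at mid-length, pushed from behind towards the robot, moves it.
- collar (a joint): Tight cork collar on the middle peg, 44 mm across, 8 mm thick, too wide to enter the bore. 0 = its outer face 46 mm from the pivot (49 mm from the apex); grows, in metres, as it is pushed down the peg, up to 0.024. Starts between 0 and 0.006. It grips the peg: it moves only when pushed with about 6 N and stays where it is left, so the cup's own weight does not move it. With the cup fully home it stands at about 0.013 and still has travel left.
- peg_tip (a point): Apex of the rounded end of the middle peg, a wooden dowel 22 mm across, 95 mm from pivot to apex. z points outward along the peg.
- peg_pivot (a point): Pivot of the middle peg, between its cheeks, 60 mm above the table.
- tin: Bystander: plain steel tin, 54 mm across, 75 mm tall, standing between rack and cradle. Origin: centre of its base.
- handpiece: Bystander: grey pyrography handpiece with a brass tip, 150 mm long, lying; origin under its middle.
- spoon: Bystander: wooden spoon, 180 mm long, lying; origin under its middle.
- notebook: Bystander: ring-bound notebook 150 x 210 x 14 mm lying flat; origin at the centre of its underside.
Mind the look-alikes: they are no part of the job. Of the things shaped like the cup, the wooden one is meant.

How it is judged (in metres and radians):
On the way, in this order (a step that is already met when the one before it is completed fails the run):
1. the middle peg is pushed out against its stop (value of joint peg above 0.73 rad), for 0.2 s.
2. the cup is on the middle peg, the peg's end at the bottom of the bore (z of peg_tip in the frame of cup between 0.058 and 0.068 m and x of peg_tip in the frame of cup between -0.018 and 0.018 m and y of peg_tip in the frame of cup between -0.018 and 0.018 m and angle between the z axis of cup and the z axis of peg_tip, either way round below 0.35 rad), for 0.2 s.
At the end, for the whole second after the job is handed in: The middle peg leans out within 0.055 rad of its stop (above 0.73 rad), the cup hangs on it mouth-down, the peg's apex inside the bore at least 58 mm from the mouth (bore 62 mm), the axes within 0.35 rad, and the cup is released and at rest (all of step 2 and value of joint peg above 0.73 rad and linear speed of cup below 0.02 m/s and angular speed of cup below 0.2 rad/s); the robot touches nothing.
It fails at once if the cup is rammed against the rack (over 45 N) (contact force between cup and rack above 45 N).
It fails at once if a bystander is displaced by more than 30 mm (distance of any of tin, handpiece, spoon, notebook from where it was at the start of the episode above 0.03 m).
It also fails if it takes over 70 s, if anything falls off the work surface, if the arm or the gripper's body presses on something with over 40 N, if the wrist force passes 120 N, or if a joint passes its speed limit or range.

## Robot

A 6-joint arm with a two-finger parallel gripper is mounted at the origin on the work surface. World frame = base frame: x ahead of the robot, y to its left, z up, the work surface at z = 0. Lengths are in mm, angles in degrees, forces in N, time in s.
With the tool pointing down it reaches from about 300 to 850 mm from the base axis. Payload 4.2 kg.
Tool frame: the origin (TCP) lies midway between the tips of the shut fingers; the grasp point (between the pads) lies 19 mm behind it; z points along the fingers, y is the direction in which the jaws open and shut (so a half turn about z gives the same grasp; the last joint's range is limited). The gripper opens to 91 mm and grips with 3 to 60 N. Pads are 32 mm wide; open, the fingers measure 118 mm over their backs; the gripper's body (76 mm by 178 mm) begins 60 mm behind the grasp point.
Start: joints at [71.448, 18.312, 89.639, -0, 72.044, -1.146], TCP at [172.014, 548.687, 182.576] pointing down, gripper open.
Joint ranges: [-177.97, 177.97], [-48.28, 115.42], [12.27, 149.76], [-77.06, 257.06], [2.81, 150.46], [-146.56, 146.56]. Speed limits (degrees/s): [147.25, 147.25, 180, 180, 180, 180].

## Interface

Orientations are given as [roll, pitch, yaw] about the fixed x, y, z axes, in that order (R = Rz(yaw) Ry(pitch) Rx(roll)).
In Python, from workcell import * gives the robot as it stands.
- The arm moves only by the tool arm_command, never from a script. Its argument "deltas" is text: rows parted by semicolons, each of 7 numbers parted by spaces: the shift along the tool's x, y, z in mm, then the turn, a rotation vector about the tool's x, y, z in degrees, then the finger opening in mm, from 0 to 91.2. In form: x y z wx wy wz hand; .... A call has 1 to 5 rows; each row shifts and turns the commanded pose from where the row before left it, along the tool's axes as they then stand; what a row does not reach is not made up. A row lasts 1/8 s, in which the tool goes at most 62.5 mm and 10.7 degrees, less where a joint would pass 70% of its speed; a pose out of reach is approached as far as the arm can. A call is refused whole if a number of a shift passes 62.5 or a number of a turn 10.7, either way. A call with a gripper value outside its range is refused whole. The fingers move at their own pace and stop on an object; "force" is the grip in N (left out, the last holds). Time passes only in rows, so rows that do not move let the fingers close. It gives the time, the measured TCP pose, the force and the opening at its end, in the units of the state.
- state(): the state, without advancing time (a new reading comes with each control period).
- grab_frame(name): name is "scene" or "side" or "wrist"; returns the picture (420x560x3 uint8, red, green, blue); there is no depth.
- camera_model(name): a dict with "fx", "fy", "cx", "cy" (pixels), "k1" (the pictures are not rectified: a ray, as slopes to the right and down, at radius r is drawn at 1 + k1 r^2 times it, then the intrinsics apply), "rvec" (rotation vector, rad) and "tvec" (3), from world to camera coordinates, as OpenCV has them; the wrist camera has in their place "mount" (4x4, takes a point from camera to tool coordinates, whose origin is the TCP and whose axes are the flange's). Camera axes: x right, y down, z forward; pixel columns grow to the right and rows downward; lengths in mm; the calibration is good to about 2 mm. A picture is of the moment at which its call begins: read the wrist's pose just before it. camera_model takes no time and is no camera call.
- job_done(): hands the job in, once; it reports no verdict.
The state is a dict: "time_s": time; "qpos": joint angles; "qvel": joint speeds; "effort": joint torques, N m; "ee_pos": TCP position; "ee_rot": TCP orientation; "force": force on the tool from outside, world axes, zero at the start; "torque": the same for the moment, N m; "gripper_width": finger opening in mm.
Only numpy, scipy, OpenCV 4.12 (cv2) and the standard library are available. Lean on these libraries where they do the work, as an engineer would, in place of code of your own. Each camera call takes 0.05 s, during which the arm holds its last target. There are 200 camera calls.

## Working session

There is one attempt and no reset: what is moved stays moved. The work goes in short steps, Python scripts to look and compute and a tool call to move; the robot and the scene stay as the last step left them, time stands still between calls to the robot, and variables do not carry over. Pictures are saved under pics/ and viewed, about 8 in all and at most 12, crops included, and the job is handed in when it is done.

Besides the shell and the picture viewer there is one more tool, called after ">>>" by a JSON object that holds its "api" and its "payload". arm_command: Moves the arm, as the interface text tells. Its arguments: {"type":"object","properties":{"deltas":{"type":"string"},"force":{"type":"number"}},"required":["deltas"]}

```bash
mkdir -p pics; ls
python3 - <<'E'
from workcell import *
import cv2,numpy as np
a=grab_frame("scene");b=grab_frame("side")
cv2.imwrite("pics/scene.png",a[:,:,::-1]);cv2.imwrite("pics/side.png",b[:,:,::-1])
for n in("scene","side","wrist"):print(n,camera_model(n))
print(state())
E
```

```text
pics
scene {'fx': 441.2761695555785, 'fy': 441.2761695555785, 'cx': 284.8163615102155, 'cy': 209.78271091737378, 'k1': -0.011153990190336706, 'rvec': array([ 0.95639877,  2.52046021, -0.99471088]), 'tvec': array([ 390.70781056, -114.36953839, 1216.24962654])}
side {'fx': 413.362181007943, 'fy': 413.362181007943, 'cx': 280.4437525014409, 'cy': 211.5493208198783, 'k1': -0.07265346615052153, 'rvec': array([ 2.26677568, -0.4466513 ,  0.22206524]), 'tvec': array([-442.01873992,  153.86203371,  860.98625863])}
wrist {'fx': 292.39257566958247, 'fy': 292.39257566958247, 'cx': 281.06659093038087, 'cy': 210.7081179199926, 'k1': -0.005030416067865515, 'mount': array([[ 1.06229518e-03, -9.68899803e-01, -2.47451093e-01,
         6.85107358e+01],
       [ 9.99999143e-01,  1.21871586e-03, -4.78960439e-04,
         6.85600186e-01],
       [ 7.65637245e-04, -2.47450372e-01,  9.68900267e-01,
        -2.03605958e+02],
       [ 0.00000000e+00,  0.00000000e+00,  0.00000000e+00,
         1.00000000e+00]])}
{'time_s': 0.1, 'qpos': array([ 7.14477478e+01,  1.83471885e+01,  8.96978355e+01, -9.47050693e-04,
        7.20434149e+01, -1.14541026e+00]), 'qvel': array([-0.02610986, -0.18007498, -0.09572866, -0.01278985,  0.05748256,
        0.0823918 ]), 'effort': array([-1.47997125e-03, -4.13338709e+01, -2.32506055e+01,  7.27252266e-02,
        4.22203413e-02, -5.28374767e-05]), 'ee_pos': array([171.85955917, 548.20775045, 181.82301183]), 'ee_rot': array([-1.79911561e+02, -8.67590925e-04,  1.62593450e+02]), 'force': array([-0.25379663,  0.94664965, -0.13234839]), 'torque': array([-0.00818055, -0.04674283,  0.05433513]), 'gripper_width': 91.03522998007207}
```

View pics/scene.png

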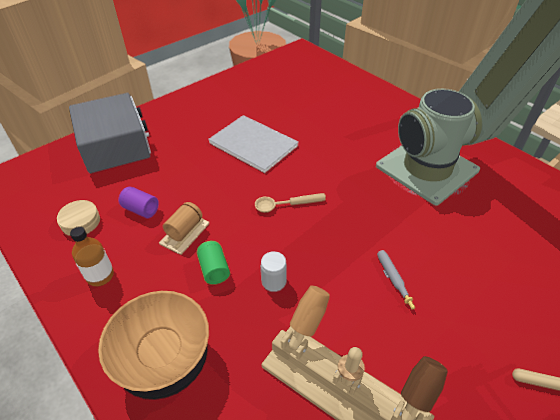

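View pics/side.png

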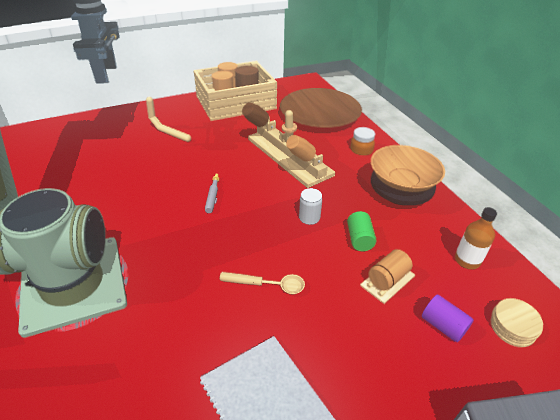

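Scene view: the wooden cup in the cradle is at (183,221), the green cylinder at (213,262) and the purple one at (138,202). The middle peg is at about (350,365) and the tin at (274,271). In the side view the cup is at (390,268), the peg at (289,125) and the tin at (311,206). The cup-shaped candidates are wooden, green and purple. Only the wooden one lies in the cradle with a burnt line, so I'll confirm it in one enlarged crop.

```bash
cat > h.py <<'E'
from workcell import *
import cv2,numpy as np
from scipy.spatial.transform import Rotation as R
def cam(n,pose=None):
    c=camera_model(n);K=(c["fx"],c["fy"],c["cx"],c["cy"],c["k1"])
    if n=="wrist":
        M=c["mount"];Rt=R.from_euler("xyz",pose[1],degrees=True).as_matrix()
        Rw=Rt@M[:3,:3];return K,Rw,Rt@M[:3,3]+pose[0]
    Rc=R.from_rotvec(c["rvec"]).as_matrix();return K,Rc.T,-Rc.T@c["tvec"]
def ray(n,p,pose=None):
    (fx,fy,cx,cy,k),Rw,o=cam(n,pose)
    d=np.array([(p[0]-cx)/fx,(p[1]-cy)/fy]);u=d.copy()
    for _ in range(20):u=d/(1+k*(u@u))
    v=Rw@np.array([*u,1]);return o,v/np.linalg.norm(v)
def plane(n,p,z,pose=None):
    o,v=ray(n,p,pose);return o+v*(z-o[2])/v[2]
def tri(rs):
    A=sum(np.eye(3)-np.outer(v,v) for o,v in rs);b=sum((np.eye(3)-np.outer(v,v))@o for o,v in rs)
    x=np.linalg.solve(A,b);return x,[np.linalg.norm(np.cross(x-o,v)) for o,v in rs]
def proj(n,X,pose=None):
    (fx,fy,cx,cy,k),Rw,o=cam(n,pose);c=Rw.T@(np.array(X)-o);u=c[:2]/c[2];u=u*(1+k*(u@u));return np.array([fx*u[0]+cx,fy*u[1]+cy])
E
python3 - <<'E'
from h import *
a=cv2.imread("pics/scene.png");b=cv2.imread("pics/side.png")
f=lambda i,x,y,w,h:cv2.resize(i[y:y+h,x:x+w],(400,300),interpolation=cv2.INTER_CUBIC)
o=np.vstack([np.hstack([f(a,150,185,80,60+0),f(a,260,280,186,140)]),np.hstack([f(b,350,240,80,60),f(b,235,95,120,90)])])
cv2.imwrite("pics/crop1.png",o)
E
```

```text
(no output)
```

View pics/crop1.png

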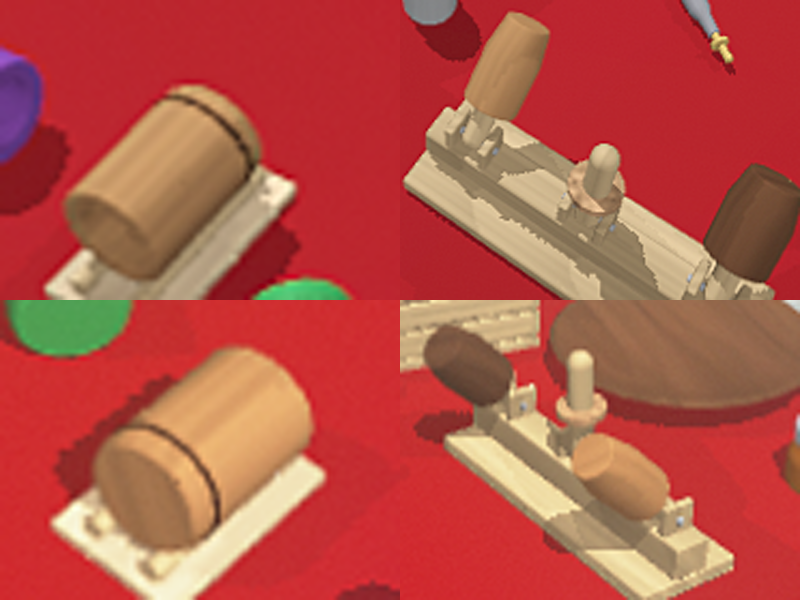

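Crop confirms it: the wooden cup has the burnt line near the closed end, its mouth is at scene (172,232) and its closed end at (193,211). The peg is nearly upright, with its apex at scene (355,347) and side (289,110).

Run:
```python
from h import *
np.set_printoptions(precision=1,suppress=True)
print("apex",tri([ray("scene",(354.9,348)),ray("side",(289,110.5))]))
print("closed",tri([ray("scene",(192.6,211)),ray("side",(381,280))]), "mouth z40",plane("scene",(172.4,232),40),plane("scene",(192.6,211),40))
for n,p,z in [("side",(360.4,284),6),("side",(415,274),6),("scene",(209,222),6),("scene",(159.4,243),6),("side",(335.5,173),16),("side",(248.5,136),16),("scene",(262,366),16),("scene",(270,340),16)]:print(n,p,plane(n,p,z))
print("tin", plane("scene",(274,259),75),plane("side",(311,193),75))
for nm,n,p,z in [("hand","scene",(395,277),8),("spoon","scene",(290,202),5),("green","scene",(213,262),28),("purple","scene",(138,202),28),("cupL","scene",(310,312),120),("cupR","scene",(425,385),120)]:print(nm,plane(n,p,z))
# rack foot outline in side
b=cv2.imread("pics/side.png");h=cv2.cvtColor(b,cv2.COLOR_BGR2HSV)
m=((h[...,0]>12)&(h[...,0]<32)&(h[...,2]>120)).astype(np.uint8)*255
m[:, :235]=0;m[:,345:]=0;m[:100]=0;m[195:]=0
for c in cv2.findContours(m,0,1)[0]:
  if cv2.contourArea(c)>200: print(cv2.approxPolyDP(c,2,True)[:,0].tolist())
```

```text
apex (array([610.9, 261.5, 155.7]), [np.float64(0.23153564464164875), np.float64(0.23153564464148976)])
closed (array([ 590.5, -257.3,   38.7]), [np.float64(1.9098682779699525), np.float64(1.9098682779697411)]) mouth z40 [ 660.4 -230.2   40. ] [ 589.5 -254.8   40. ]
side (360.4, 284) [ 565.7 -230.4    6. ]
side (415, 274) [ 690.7 -252.4    6. ]
scene (209, 222) [ 566.1 -227.9    6. ]
scene (159.4, 243) [ 690.  -250.2    6. ]
side (335.5, 173) [696.6 124.8  16. ]
side (248.5, 136) [536.6 394.6  16. ]
scene (262, 366) [702.2 137.4  16. ]
scene (270, 340) [657.7 107.9  16. ]
tin [553.9   0.2  75. ] [559.6   7.   75. ]
hand [356.2 172.8   8. ]
spoon [ 372.9 -149.1    5. ]
green [ 636.  -108.5   28. ]
purple [ 668.3 -379.4   28. ]
cupL [603.5 155.3 120. ]
cupR [558.4 367.  120. ]
[[288, 109], [284, 112], [284, 134], [274, 127], [275, 121], [270, 122], [268, 118], [265, 125], [257, 127], [257, 132], [249, 135], [249, 139], [308, 187], [334, 175], [334, 171], [321, 161], [322, 155], [317, 156], [308, 142], [292, 134], [296, 125], [292, 122], [292, 111]]
[[235, 115], [243, 113], [242, 108], [247, 102], [252, 102], [265, 110], [275, 108], [276, 100], [235, 100]]
```

Run:
```python
from h import *
np.set_printoptions(precision=1,suppress=True)
FL=plane("side",(249,135),16);FR=plane("side",(308,183),16);BR=plane("side",(334.5,171),16)
FR0=plane("side",(308,187),0);BR0=plane("side",(334.5,175),0)
print(FL,FR,BR,FR0,BR0,np.linalg.norm(FL-FR),np.linalg.norm(BR-FR))
v=(FL-FR)[:2];print("yaw from edge",np.degrees(np.arctan2(-v[0],v[1])));w=(BR-FR)[:2];print(np.degrees(np.arctan2(w[1],w[0])))
print("centre from diag",(FL+BR)/2)
a=cv2.imread("pics/scene.png")
cu=cv2.resize(a[320:420,230:470],None,fx=3.3,fy=3.3,interpolation=cv2.INTER_CUBIC);
cv2.imwrite("pics/rk.png",cu)
for t in [(310,312),(425,385)]:pass
```

```text
[540.  399.7  16. ] [605.9 112.   16. ] [698.5 134.1  16. ] [608.1 114.3   0. ] [701.4 136.    0. ] 295.14941378984616 95.1824384655904
yaw from edge 12.902463331713726
13.461767102683556
centre from diag [619.2 266.9  16. ]
```

>>> {"api": "arm_command", "payload": {"deltas": "0 0 -4 0 0 10 0;0 0 -4 0 0 10 0;0 0 -4 0 0 10 0;0 0 -4 0 0 10 0;0 0 -4 0 0 10 0", "force": 20}}

```text
time_s: 0.72
ee_pos: [171.9, 548.3, 202.2]
ee_rot: [-180.0, 0.0, 112.3]
force: [-0.4, -0.1, -0.3]
gripper_width: 43.9
```

>>> {"api": "arm_command", "payload": {"deltas": "0 0 0 0 0 10 0;0 0 0 0 0 10 0;0 0 0 0 0 10 0;0 0 0 0 0 10 0;0 0 0 0 0 10 0"}}

```text
time_s: 1.35
ee_pos: [171.9, 548.3, 202.0]
ee_rot: [180.0, 0.1, 62.3]
force: [0.1, -0.6, 0.1]
gripper_width: 0.9
```

>>> {"api": "arm_command", "payload": {"deltas": "0 0 0 0 0 10 0;0 0 0 0 0 10 0;0 0 0 0 0 10 0;0 0 0 0 0 10 0;0 0 0 0 0 9.6 0"}}

```text
time_s: 1.98
ee_pos: [178.2, 546.1, 201.9]
ee_rot: [-179.7, 0.5, 13.7]
force: [0.4, -0.5, 0.9]
gripper_width: 0.2
```

>>> {"api": "arm_command", "payload": {"deltas": "42 37 0 0 0 0 0;42 37 0 0 0 0 0;42 37 0 0 0 0 0;42 37 0 0 0 0 0;42 37 0 0 0 0 0"}}

```text
time_s: 2.6
ee_pos: [427.9, 415.1, 199.2]
ee_rot: [-179.7, 0.5, 13.7]
force: [0.1, 0.2, -0.5]
gripper_width: 0.4
```

>>> {"api": "arm_command", "payload": {"deltas": "40 37 0 0 0 0 0;40 37 0 0 0 0 0;40 37 0 0 0 0 0;10 20 0 0 0 0 0;0 0 0 0 0 0 0"}}

```text
time_s: 3.22
ee_pos: [584.0, 318.6, 197.0]
ee_rot: [-179.7, 0.6, 13.6]
force: [-0.3, 0.9, 0.0]
gripper_width: 0.3
```

Run:
```python
from h import *
s=state();print(s)
w=grab_frame("wrist");cv2.imwrite("pics/w1.png",w[:,:,::-1]);np.save("w1.npy",[s["ee_pos"],s["ee_rot"]])
P=(s["ee_pos"],s["ee_rot"]);
for X in [(611,261.5,155),(619,267,60)]:print(proj("wrist",X,P))
```

```text
{'time_s': 3.225, 'qpos': array([ 27.37539916,  26.50498976,  74.71230987,   0.46582706,
        79.27444162, 103.71822307]), 'qvel': array([ 2.41863888, -0.94884485,  0.80988053,  1.19998686,  0.29957833,
        0.48514256]), 'effort': array([ -1.7386033 , -49.13191795, -24.50180411,  -0.18185476,
        -0.11616091,  -0.06187198]), 'ee_pos': array([583.97206476, 318.63648722, 197.02454642]), 'ee_rot': array([-179.67278788,    0.58641191,   13.57019335]), 'force': array([-0.26334705,  0.93978298,  0.04611725]), 'torque': array([-0.07021231,  0.15059301,  0.028379  ]), 'gripper_width': 0.2843421020269823}
[353.00695247 204.76059301]
[331.6507927  177.69826703]
```

View pics/w1.png

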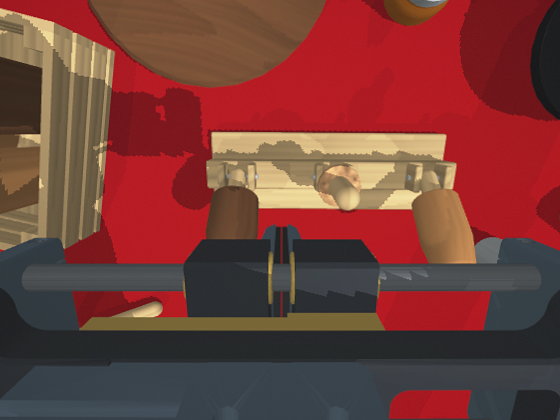

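The wrist view shows the rack whole: foot's back edge from (210,132) to (446,135), the peg's end at about (347,203), and the gap between the cheeks at about (334,175). Two outer cups are at (232,215) and (443,225).

Run:
```python
from h import *
np.set_printoptions(precision=1,suppress=True)
P=np.load("w1.npy");im=cv2.imread("pics/w1.png")
h=cv2.cvtColor(im,cv2.COLOR_BGR2HSV)
m=((h[...,0]>12)&(h[...,1]<170)&(h[...,2]>90)).astype(np.uint8)
m[:,:205]=0;m[:120]=0;m[235:]=0
# back edge: first wood row in columns
xs=np.arange(220,440,4);ys=[np.argmax(m[:,x]) for x in xs]
k=np.polyfit(xs,ys,1);r=np.abs(np.polyval(k,xs)-ys);k=np.polyfit(xs[r<1.5],np.array(ys)[r<1.5],1);print(k)
A=[plane("wrist",(x,np.polyval(k,x)-.5),16,P) for x in(210,446)];print(A)
d=(A[0]-A[1]);print(np.linalg.norm(d),"yaw",np.degrees(np.arctan2(-d[0],d[1])))
yaw=np.arctan2(-d[0],d[1]);mid=(A[0]+A[1])/2;xr=np.array([np.cos(yaw),np.sin(yaw),0]);o=mid-50*xr;print("origin",o)
for n,p in(("fl",(208,208)),("fr",(445,209))):print(n,plane("wrist",p,16,P))
# apex triangulate three views
print(tri([ray("scene",(354.9,347.6)),ray("side",(289,110.2)),ray("wrist",(348,203),P)]))
print("proj pivot-based apex q=0.1",proj("wrist",o*[1,1,0]+[0,0,155],P),)
c=cv2.resize(im[120:220,200:460],None,fx=3,fy=3,interpolation=cv2.INTER_CUBIC);cv2.imwrite("pics/w1c.png",c)
```

```text
[  0.  129.9]
[array([634.7, 424.7,  16. ]), array([702.9, 133.2,  16. ])]
299.3521865653932 yaw 13.151818779715034
origin [620.1 267.5  16. ]
fl [534.8 409.8  16. ]
fr [609.7  97.2  16. ]
(array([611.3, 263.6, 155.7]), [np.float64(2.493040105338501), np.float64(0.7039243906383675), np.float64(2.6701815590993228)])
proj pivot-based apex q=0.1 [349.4 193. ]
```

View pics/w1c.png

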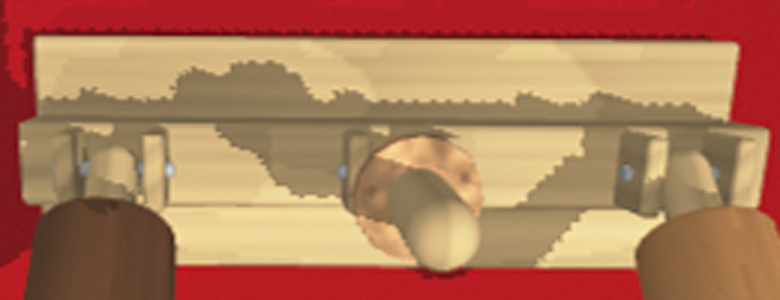

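Run:
```python
from h import *
np.set_printoptions(precision=1,suppress=True)
P=np.load("w1.npy")
q=lambda x,y:(200+(x+.5)/3-.5,120+(y+.5)/3-.5)
A=[plane("wrist",q(*p),16,P) for p in((34,37),(738,42))];print(A)
d=(A[0]-A[1]);yaw=np.arctan2(-d[0],d[1]);mid=(A[0]+A[1])/2;xr=np.array([np.cos(yaw),np.sin(yaw),0]);yr=np.array([-xr[1],xr[0],0]);o=mid-50*xr;print(np.linalg.norm(d),np.degrees(yaw),"origin",o)
B=[plane("wrist",q(*p),48,P) for p in((22,122),(768,128))];print("beam back",B,(B[0]+B[1])/2-17*xr)
print(tri([ray("scene",(354.9,350)),ray("side",(289,111.)),ray("wrist",q(446,238),P)]))
for Q in(0,.1,.2):
  X=o*[1,1,0]+np.array([0,0,60])+84*(np.cos(Q)*np.array([0,0,1])-np.sin(Q)*xr);print(Q,[proj(n,X,P) for n in("wrist","scene","side")])
```

```text
[array([634.2, 423.3,  16. ]), array([702.5, 133.5,  16. ])]
297.75109235177047 13.258302262505948 origin [619.7 266.9  16. ]
beam back [array([602.6, 414.8,  48. ]), array([670.4, 126.2,  48. ])] [620.  266.6  48. ]
(array([613. , 264.7, 152.4]), [np.float64(1.9116615508351569), np.float64(0.4136688659356581), np.float64(2.024341122508478)])
0 [array([347.2, 191.2]), array([352.6, 357.4]), array([290.9, 112.9])]
0.1 [array([346.5, 200.3]), array([355.2, 353.3]), array([288.5, 113.9])]
0.2 [array([345.6, 208.9]), array([357.6, 349.6]), array([286. , 115.1])]
```

>>> {"api": "arm_command", "payload": {"deltas": "25 20 0 0 0 0 0;25 20 0 0 0 0 0;23 19 0 0 0 0 0;0 0 0 0 0 0 0;0 0 0 0 0 0 0"}}

```text
time_s: 3.9
ee_pos: [667.2, 281.2, 197.0]
ee_rot: [-179.6, 0.5, 13.8]
force: [0.2, -0.2, 0.0]
gripper_width: 0.0
```

>>> {"api": "arm_command", "payload": {"deltas": "0 0 20 0 0 0 0;0 0 20 0 0 0 0;0 0 20 0 0 0 0;0 0 19 0 0 0 0;0 0 0 0 0 0 0"}}

```text
time_s: 4.53
ee_pos: [665.6, 280.8, 116.6]
ee_rot: [-179.7, 0.7, 13.8]
force: [-0.3, 0.5, -0.5]
gripper_width: 0.4
```

>>> {"api": "arm_command", "payload": {"deltas": "-8 3 0 0 0 0 0;-10 0 0 0 0 0 0;-10 0 0 0 0 0 0;-10 0 0 0 0 0 0;-10 0 0 0 0 0 0"}}

```text
time_s: 5.15
ee_pos: [622.0, 265.8, 118.8]
ee_rot: [-179.6, 0.4, 13.7]
force: [1.1, 1.6, 0.7]
gripper_width: 0.3
```

>>> {"api": "arm_command", "payload": {"deltas": "-4 0 0 0 0 0 0;-4 0 0 0 0 0 0;-3 0 0 0 0 0 0;-3 0 0 0 0 0 0;0 0 0 0 0 0 0"}}

```text
time_s: 5.78
ee_pos: [608.1, 262.3, 118.1]
ee_rot: [-179.7, 0.5, 13.7]
force: [0.2, 0.1, 1.2]
gripper_width: 0.5
```

>>> {"api": "arm_command", "payload": {"deltas": "-3 0 0 0 0 0 0;-3 0 0 0 0 0 0;-3 0 0 0 0 0 0;-2 0 0 0 0 0 0;0 0 0 0 0 0 0"}}

```text
time_s: 6.4
ee_pos: [597.3, 259.6, 118.3]
ee_rot: [-179.7, 0.5, 13.7]
force: [-0.1, -0.2, 0.7]
gripper_width: 1.2
```

>>> {"api": "arm_command", "payload": {"deltas": "-2 0 0 0 0 0 0;-2 0 0 0 0 0 0;-1 0 0 0 0 0 0;0 0 0 0 0 0 0"}}

```text
time_s: 6.9
ee_pos: [592.7, 258.6, 118.5]
ee_rot: [-179.7, 0.5, 13.7]
force: [-0.5, 0.2, -0.2]
gripper_width: 0.5
```

Run:
```python
from h import *
s=state();a=grab_frame("side");b=grab_frame("scene")
f=lambda i,x,y,w,h:cv2.resize(i[y:y+h,x:x+w,::-1],(400,300),interpolation=cv2.INTER_CUBIC)
cv2.imwrite("pics/c2.png",np.hstack([f(a,235,80,120,90),f(b,280,290,140,105)]))
```

```text
(no output)
```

View pics/c2.png

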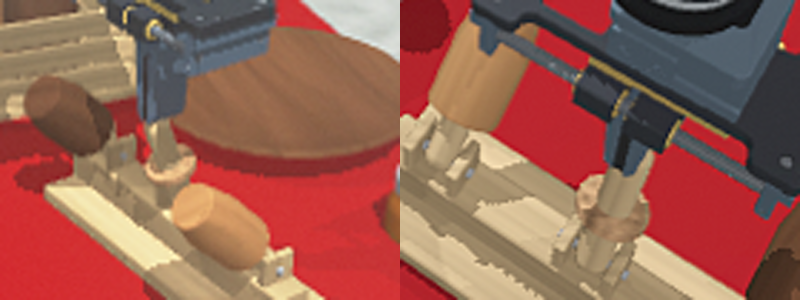

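The peg is leaning roughly 25–30°, with the fingertips behind it. It isn't at the stop yet, so I keep pushing.

>>> {"api": "arm_command", "payload": {"deltas": "-3 0 0 0 0 0 0;-3 0 0 0 0 0 0;-2 0 0 0 0 0 0;0 0 0 0 0 0 0"}}

```text
time_s: 7.5
ee_pos: [585.0, 256.7, 118.6]
ee_rot: [-179.7, 0.5, 13.7]
force: [0.6, 0.3, -0.2]
gripper_width: 0.2
```

>>> {"api": "arm_command", "payload": {"deltas": "-2 0 0 0 0 0 0;-2 0 0 0 0 0 0;-1 0 0 0 0 0 0;0 0 0 0 0 0 0"}}

```text
time_s: 8.0
ee_pos: [580.3, 255.5, 118.6]
ee_rot: [-179.7, 0.5, 13.7]
force: [-1.0, 0.3, 0.1]
gripper_width: 0.5
```

>>> {"api": "arm_command", "payload": {"deltas": "-1 0 0 0 0 0 0;-1 0 0 0 0 0 0;-1 0 0 0 0 0 0;0 0 0 0 0 0 0"}}

```text
time_s: 8.5
ee_pos: [577.3, 254.8, 118.7]
ee_rot: [-179.7, 0.5, 13.7]
force: [0.9, -0.2, -0.2]
gripper_width: 0.4
```

>>> {"api": "arm_command", "payload": {"deltas": "-2 0 0 0 0 0 0;-2 0 0 0 0 0 0"}}

```text
time_s: 8.75
ee_pos: [573.4, 253.8, 118.7]
ee_rot: [-179.7, 0.5, 13.7]
force: [0.5, 0.3, -0.4]
gripper_width: 0.2
```

Run:
```python
from h import *
s=state();a=grab_frame("side");b=grab_frame("scene");w=grab_frame("wrist");print(s["force"],s["ee_pos"])
f=lambda i,x,y,w,h:cv2.resize(i[y:y+h,x:x+w,::-1],(400,300),interpolation=cv2.INTER_CUBIC)
cv2.imwrite("pics/c3.png",np.hstack([f(a,235,80,120,90),f(b,280,290,140,105)]))
```

```text
[ 0.4809805   0.30842997 -0.3514212 ] [573.37677434 253.82329068 118.6590249 ]
```

View pics/c3.png

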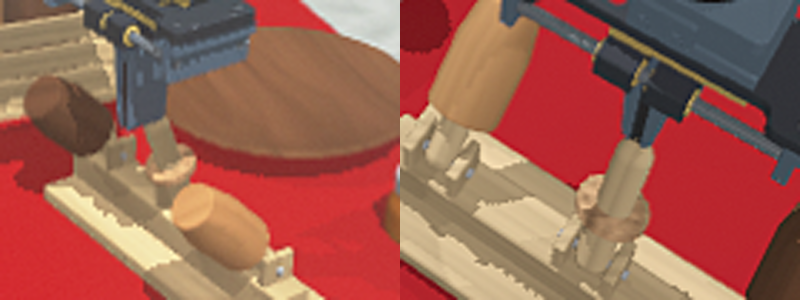

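Run:
```python
from h import *
np.set_printoptions(precision=1,suppress=True)
print([cam(n)[2] for n in("scene","side")])
o=np.array([620,267,60.]);y=np.radians(13.2);xr=np.array([np.cos(y),np.sin(y),0]);yr=np.array([-xr[1],xr[0],0])
for p in((359.8,339),(354.9,347.4)):
  c,v=ray("scene",p);X=c+v*((o-c)@yr)/(v@yr);print("apex in plane",(X-o)@xr,X[2]-60,np.hypot((X-o)@xr,X[2]-60))
for Q in(0,.1,.3,.5,.785):
  d=np.cos(Q)*np.array([0,0,1])-np.sin(Q)*xr
  print(Q,[proj(n,o+r*d) for n in("scene","side") for r in(46,95)])
s=state();print("tcp in scene/side",proj("scene",s["ee_pos"]),proj("side",s["ee_pos"]))
```

```text
[array([904.7, 420.8, 805.8]), array([ 189. , -663.8,  695.7])]
apex in plane -12.282470699644545 126.06135335126078 126.65829580110042
apex in plane 2.035767227916291 122.29724908765604 122.31419166480414
0 [array([349.8, 367.8]), array([353.4, 354.4]), array([290.6, 125. ]), array([291.2, 109.2])]
0.1 [array([351.1, 365.6]), array([356.3, 349.8]), array([289.3, 125.5]), array([288.4, 110.3])]
0.3 [array([353.7, 361.8]), array([361.7, 341.9]), array([286.7, 127. ]), array([282.8, 113.4])]
0.5 [array([355.9, 358.7]), array([366.2, 335.8]), array([284.2, 129. ]), array([277.6, 117.6])]
0.785 [array([358.3, 355.9]), array([370.9, 330.7]), array([281.1, 132.6]), array([271. , 125.2])]
tcp in scene/side [363.8 340.9] [277.1 126.3]
```

Run:
```python
from h import *
s=state();w=grab_frame("wrist");np.save("w2.npy",[s["ee_pos"],s["ee_rot"]])
cv2.imwrite("pics/w2.png",cv2.resize(w[120:320,160:420,::-1],None,fx=3,fy=3,interpolation=cv2.INTER_CUBIC))
```

```text
(no output)
```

View pics/w2.png

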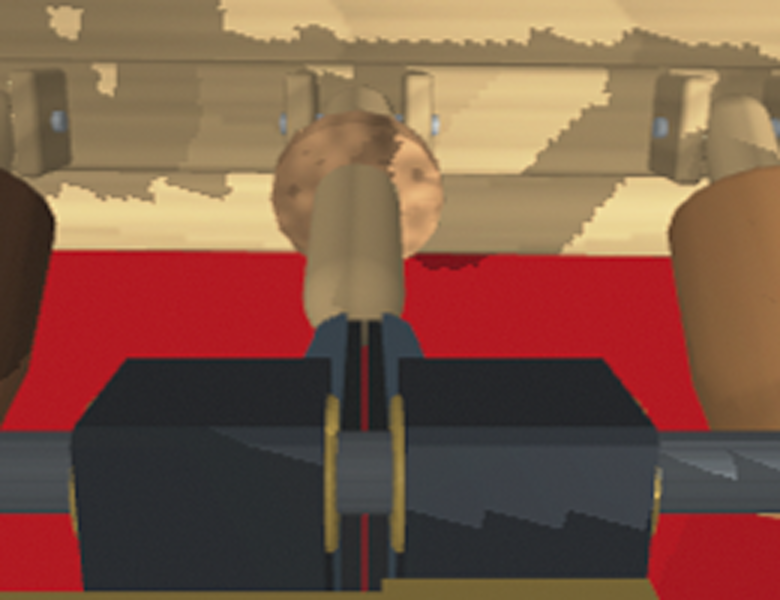

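Run:
```python
from h import *
np.set_printoptions(precision=0,suppress=True)
P=np.load("w2.npy");o=np.array([620,267,60.]);y=np.radians(13.2);xr=np.array([np.cos(y),np.sin(y),0])
f=lambda X:(proj("wrist",X,P)-[160,120])*3
for Q in(0.3,.4,.5,.6,.7,.785):
  d=np.cos(Q)*np.array([0,0,1])-np.sin(Q)*xr
  print(Q,f(o),[f(o+r*d) for r in (46,84,95)])
print(f(P[0]), f(P[0]+16*xr), [f(P[0]+np.array([0,0,19])+k*xr) for k in(-16,0,16)])
```

```text
0.3 [358. 124.] [array([356., 195.]), array([353., 276.]), array([352., 305.])]
0.4 [358. 124.] [array([356., 211.]), array([353., 307.]), array([352., 341.])]
0.5 [358. 124.] [array([356., 225.]), array([353., 334.]), array([352., 372.])]
0.6 [358. 124.] [array([356., 238.]), array([353., 357.]), array([352., 398.])]
0.7 [358. 124.] [array([356., 249.]), array([353., 376.]), array([353., 418.])]
0.785 [358. 124.] [array([356., 257.]), array([354., 389.]), array([353., 431.])]
[363. 346.] [363. 283.] [array([361., 440.]), array([362., 375.]), array([363., 306.])]
```

Peg reads about 0.3–0.35 rad, and the fingertips now seem to be on its robot side with no force. They slipped past it. I'll back off, raise the tool and look from above.

>>> {"api": "arm_command", "payload": {"deltas": "-4 0 0 0 0 0 0;-4 0 0 0 0 0 0;-4 0 0 0 0 0 0;0 0 0 0 0 0 0"}}

```text
time_s: 9.45
ee_pos: [561.5, 250.9, 118.9]
ee_rot: [-179.7, 0.5, 13.7]
force: [0.4, -0.3, 0.2]
gripper_width: 0.4
```

>>> {"api": "arm_command", "payload": {"deltas": "0 0 -20 0 0 0 0;0 0 -20 0 0 0 0;0 0 -20 0 0 0 0;0 0 -20 0 0 0 0;0 0 0 0 0 0 0"}}

```text
time_s: 10.07
ee_pos: [563.7, 251.2, 200.4]
ee_rot: [-179.6, 0.3, 13.7]
force: [0.9, -1.1, 0.7]
gripper_width: 0.1
```

Run:
```python
from h import *
s=state();w=grab_frame("wrist");P=np.array([s["ee_pos"],s["ee_rot"]]);np.save("w3.npy",P)
b=grab_frame("scene");a=grab_frame("side")
np.set_printoptions(precision=0,suppress=True)
f=lambda i,x,y,w,h:cv2.resize(i[y:y+h,x:x+w,::-1],(400,300),interpolation=cv2.INTER_CUBIC)
cv2.imwrite("pics/c4.png",np.vstack([np.hstack([f(a,235,80,120,90),f(b,280,290,140,105)]),np.hstack([f(w,180,100,200,150),f(w,0,0,560,420)])]))
o=np.array([620,267,60.]);y=np.radians(13.2);xr=np.array([np.cos(y),np.sin(y),0])
for Q in(0.3,.4,.5,.6,.785):
  d=np.cos(Q)*np.array([0,0,1])-np.sin(Q)*xr
  print(Q,[(proj(n,o+r*d,P)-k)*m for r in (46,95) for n,k,m in(("side",[235,80],3.33),("scene",[280,290],2.857),("wrist",[180,100],2))])
```

```text
0.3 [array([172., 157.]), array([211., 205.]), array([199., 123.]), array([159., 111.]), array([233., 148.]), array([197., 167.])]
0.4 [array([168., 160.]), array([214., 200.]), array([199., 131.]), array([150., 118.]), array([240., 139.]), array([197., 185.])]
0.5 [array([164., 163.]), array([217., 196.]), array([199., 139.]), array([142., 125.]), array([246., 131.]), array([197., 202.])]
0.6 [array([160., 167.]), array([220., 193.]), array([199., 146.]), array([134., 134.]), array([252., 124.]), array([197., 216.])]
0.785 [array([154., 175.]), array([224., 188.]), array([199., 157.]), array([120., 151.]), array([260., 116.]), array([197., 237.])]
```

View pics/c4.png

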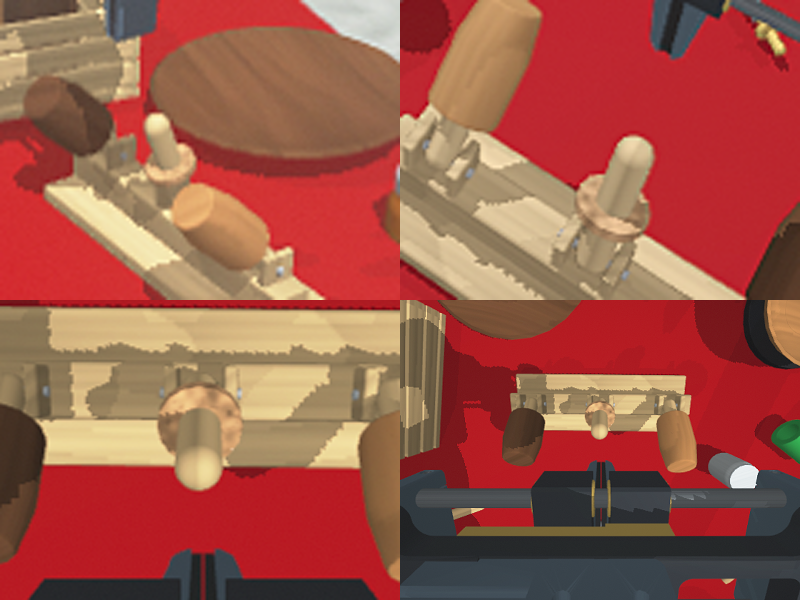

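The peg is at about 0.33 rad (side (282,114), scene (362,340)), centred on the tool, and the fingers are on its robot side. I'll push again with the fingers turned 90°, so a flat finger back bears on the peg, and go slower.

>>> {"api": "arm_command", "payload": {"deltas": "17 0 -1 0 0 -10 0;0 0 0 0 0 -10 0;0 0 0 0 0 -10 0;0 0 0 0 0 -10 0;0 0 0 0 0 -10 0"}}

```text
time_s: 10.85
ee_pos: [578.6, 254.5, 198.2]
ee_rot: [-179.3, 0.2, 64.0]
force: [-0.7, 0.3, 0.1]
gripper_width: 0.4
```

>>> {"api": "arm_command", "payload": {"deltas": "0 0 0 0 0 -10 0;0 0 0 0 0 -10 0;0 0 0 0 0 -10 0;0 0 0 0 0 -10 0;0 0 0 0 0 0 0"}}

```text
time_s: 11.48
ee_pos: [578.7, 254.6, 198.4]
ee_rot: [-179.4, -0.3, 103.6]
force: [-0.9, -0.3, -0.0]
gripper_width: 0.4
```

>>> {"api": "arm_command", "payload": {"deltas": "1 25 0 0 0 0 0;1 25 0 0 0 0 0;0 20 0 0 0 0 0;0 0 20 0 0 0 0;0 0 20 0 0 0 0"}}

```text
time_s: 12.1
ee_pos: [646.4, 273.4, 157.6]
ee_rot: [-179.5, -0.3, 103.5]
force: [1.4, -0.0, -0.6]
gripper_width: 0.5
```

>>> {"api": "arm_command", "payload": {"deltas": "0 0 20 0 0 0 0;0 0 20 0 0 0 0;0 0 0 0 0 0 0;0 0 0 0 0 0 0"}}

```text
time_s: 12.6
ee_pos: [646.3, 273.7, 119.6]
ee_rot: [-179.6, -0.3, 103.6]
force: [-0.0, -1.3, 0.4]
gripper_width: 0.4
```

>>> {"api": "arm_command", "payload": {"deltas": "0 -4 0 0 0 0 0;0 -4 0 0 0 0 0;0 -4 0 0 0 0 0;0 -4 0 0 0 0 0;0 -4 0 0 0 0 0"}}

```text
time_s: 13.22
ee_pos: [626.2, 268.8, 119.3]
ee_rot: [-179.5, -0.3, 103.7]
force: [0.8, 1.0, -0.5]
gripper_width: 0.3
```

>>> {"api": "arm_command", "payload": {"deltas": "0 -3 0 0 0 0 0;0 -3 0 0 0 0 0;0 -3 0 0 0 0 0;0 -3 0 0 0 0 0;0 -3 0 0 0 0 0"}}

```text
time_s: 13.85
ee_pos: [611.8, 265.2, 119.3]
ee_rot: [-179.5, -0.3, 103.7]
force: [-0.1, 0.2, 0.8]
gripper_width: 0.7
```

>>> {"api": "arm_command", "payload": {"deltas": "0 -3 0 0 0 0 0;0 -3 0 0 0 0 0;0 -3 0 0 0 0 0"}}

```text
time_s: 14.22
ee_pos: [603.0, 263.1, 119.4]
ee_rot: [-179.5, -0.3, 103.7]
force: [0.2, 1.1, 1.1]
gripper_width: 0.1
```

Run:
```python
from h import *
s=state();print(s["force"],s["ee_pos"])
w=grab_frame("wrist");b=grab_frame("scene");a=grab_frame("side")
f=lambda i,x,y,w,h:cv2.resize(i[y:y+h,x:x+w,::-1],(400,300),interpolation=cv2.INTER_CUBIC)
cv2.imwrite("pics/c5.png",np.vstack([np.hstack([f(a,235,80,120,90),f(b,280,290,140,105)]),np.hstack([f(w,180,100,200,150),f(w,0,0,560,420)])]))
```

```text
[0.16704806 1.10578641 1.10589472] [602.98564843 263.10880377 119.42430544]
```

View pics/c5.png

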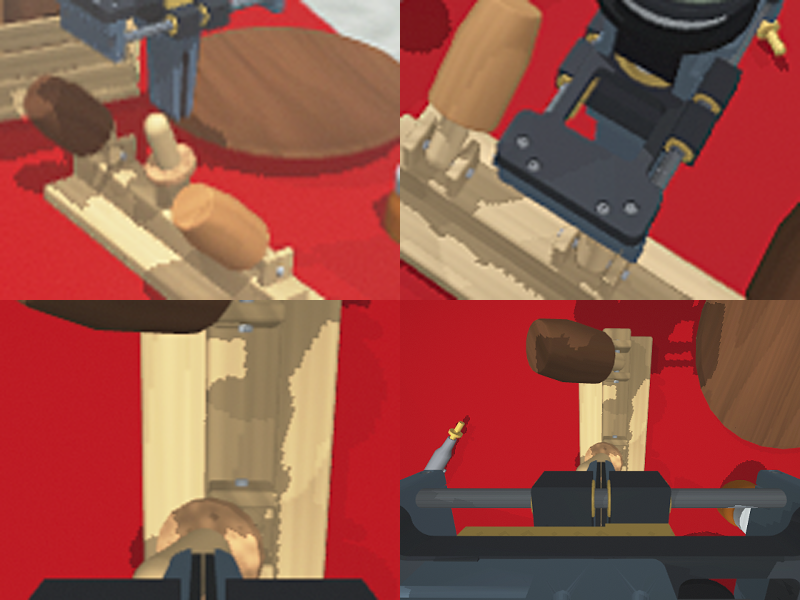

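Run:
```python
from h import *
np.set_printoptions(precision=1,suppress=True)
for X,s in(((563.7,251.2,200.4),"c4"),((603,263.1,119.4),"c5"),((573.4,253.8,118.7),"c3"),((592.7,258.6,118.5),"c2")):
  for dz in(0,15,30):
    Y=np.array(X)+[0,0,dz];print(s,dz,"side crop",(proj("side",Y)-[235,80])*3.333,"scene crop",(proj("scene",Y)-[280,290])*2.857+[400,0])
```

```text
c4 0 side crop [131.2  66.2] scene crop [668.1  60.7]
c4 15 side crop [131.3  48.4] scene crop [672.4  46.2]
c4 30 side crop [131.4  30.3] scene crop [676.8  31.2]
c5 0 side crop [168.9 141.8] scene crop [617.2 188.1]
c5 15 side crop [169.4 125.7] scene crop [620.5 176.3]
c5 30 side crop [169.8 109.3] scene crop [624.  164.1]
c3 0 side crop [140.2 154.3] scene crop [639.2 145.3]
c3 15 side crop [140.5 138.2] scene crop [642.8 133.2]
c3 30 side crop [140.7 121.7] scene crop [646.4 120.7]
c2 0 side crop [159.6 147.5] scene crop [623.2 171.9]
c2 15 side crop [160.  131.4] scene crop [626.6 160. ]
c2 30 side crop [160.4 115. ] scene crop [630.1 147.7]
```

Run:
```python
from h import *
np.set_printoptions(precision=1,suppress=True)
g=lambda s,c:tri([ray("side",np.array(s)/3.333+[235,80]),ray("scene",(np.array(c)-[400,0])/2.857+[280,290])])
print("c4",g((131,38),(665,57)),"true",(563.7,251.2,200.4))
print("c2",g((160,122),(628,170)),"true",(592.7,258.6,118.5))
print(state()["ee_pos"])
```

```text
c4 (array([569.6, 255.7, 219.3]), [np.float64(4.324415263311012), np.float64(4.324415263310936)]) true (563.7, 251.2, 200.4)
c2 (array([596.9, 264.8, 137.5]), [np.float64(1.6231951748999742), np.float64(1.6231951748999862)]) true (592.7, 258.6, 118.5)
[603.1 263.1 119.5]
```

Triangulating the shut fingertips from both cameras puts them about 19–25 mm above the reported TCP height, so the push grazed over the peg's end. I'll retreat, go lower and push again.

>>> {"api": "arm_command", "payload": {"deltas": "1 15 0 0 0 0 0;1 15 0 0 0 0 0;0 15 0 0 0 0 0;0 0 11 0 0 0 0;0 0 11 0 0 0 0"}}

```text
time_s: 15.0
ee_pos: [645.4, 275.6, 95.8]
ee_rot: [-179.4, -0.3, 103.7]
force: [-0.4, 0.3, 0.1]
gripper_width: 0.6
```

>>> {"api": "arm_command", "payload": {"deltas": "0 -4 0 0 0 0 0;0 -4 0 0 0 0 0;0 -4 0 0 0 0 0;0 -4 0 0 0 0 0;0 -4 0 0 0 0 0"}}

```text
time_s: 15.62
ee_pos: [626.6, 271.1, 97.5]
ee_rot: [-179.5, -0.3, 103.7]
force: [-0.3, 0.6, 0.1]
gripper_width: 0.4
```

>>> {"api": "arm_command", "payload": {"deltas": "0 -3 0 0 0 0 0;0 -3 0 0 0 0 0;0 -3 0 0 0 0 0;0 -3 0 0 0 0 0;0 -3 0 0 0 0 0"}}

```text
time_s: 16.25
ee_pos: [612.0, 267.5, 97.3]
ee_rot: [-179.5, -0.3, 103.7]
force: [0.3, 0.1, -0.0]
gripper_width: 0.7
```

>>> {"api": "arm_command", "payload": {"deltas": "0 -3 0 0 0 0 0;0 -3 0 0 0 0 0;0 -3 0 0 0 0 0"}}

```text
time_s: 16.62
ee_pos: [603.6, 265.4, 97.6]
ee_rot: [-179.6, -0.3, 103.7]
force: [1.0, 0.7, 0.6]
gripper_width: 0.4
```

Run:
```python
from h import *
s=state();print(s["force"],s["torque"],s["ee_pos"])
a=grab_frame("side")
cv2.imwrite("pics/s6.png",a[:,:,::-1])
h=cv2.cvtColor(a[80:150,255:310],cv2.COLOR_RGB2HSV)
m=(h[...,0]>13)&(h[...,0]<28)&(h[...,1]>60)&(h[...,2]>90)   # wood
d=(h[...,2]<120)&(h[...,0]>90)&(h[...,0]<130)
for r in range(10,66,1):print(80+r,"".join("W" if x else "f" if y else "." for x,y in zip(m[r],d[r])))
```

```text
[1.0497648  0.72230825 0.59682683] [ 0.00343628 -0.29744412 -0.02617136] [603.60802412 265.44789524  97.5543275 ]
90 fffff..f..fffffffff..........WWWfffffffWW.ff.fffff.....
91 ffffff.....fff...fff...........fffffffffWWfff.f........
92 fffffffff....f.f.ff.ff.......WWWfffff.ff.Wffffff.......
93 ffffffffff.....fffW.fff......WWWWf.ff.f.WWfffff........
94 fffffffffff.ffff..WW.ffff.fff..WWffffff.WWfff..........
95 fffffffffffffff...WWW..ff......WWf..f..f.ff............
96 fffffffffffff.....WWW........f.WWf....f................
97 W.fffffffffff.............ffffWWWf...ff................
98 WW.ffffffffffff.........fffffff...fffff................
99 WWWW.ffffffffff...f.....fffffffff.fffff................
100 WWWWW.fffffffff..f.WWW..fffffffffffffff................
101 WWWWWW..fffffff...WWWW..fffffffffffff.f................
102 WWWWWWWW.ffffff...WWWW..fffffffffffff.f................
103 WWWWWWWWW..ffff.fWWWWW..ffffffffff..f..................
104 WWWWWWWWWWW.fff..WWWW...ffffffffff..f..................
105 ...WWWWWWWWW..f..WWWW...ffffffffff..f..................
106 .....WWWWWWWWW..WWWWW...ffffffff
[... 1663 characters left out ...]
WWWWWWWWWWWWWWWWWWWWW...................
135 WWWWWWWWWWWWWWWWWWWWWWWWWWWWWWWWWWWWWWWWW..............
136 WWWWWWWWWWWWWWWWWWWWWWWWWWW.WWWWWWWWWWWWWWW............
137 WWWWWWWWWWWWWWWWWWWWWWWWWWWWWWWWWWWWWWWWWWWWW..........
138 WWWWWWWWWWWWWWWWWWWWWWWWWWWWWWWWWWWWWWWWWWWWWWW........
139 WWWWWWWWWWWWWWWWWWWWWWWWWWWWWWWWWWWWWWWWWWWWWWWWW......
140 WWWWWWWWWWWWWWWWWWWWWWWWWWWWWWWWWWWWWWWWWWWWWWWWWWW....
141 WWWWWWWWWWWWWWWWWWWWWWWWWWWWWWWWWWWWWWWWWWWWWWWWWWWW...
142 WWWWWWWWWWWWWWWWWWWWWWWWWWWWWWWWWWWWWWWWWWWWWWWWWWWWW..
143 WWWWWWWWWWWWWWWWWWWWWWWWWWWWWWWWWWWWWWWWWWWWWWWWWWWWWW.
144 WWWWWWWWWWWWWWWWWWWWWWWWWWWWWWWWWWWWWWWWWWWWWWWWWWWWWWW
145 .WWWWWWWWWWWWWWWWWWWWWWWWWWWWWWWWWWWWWWWWWWWWWWWWWWWWWW
```

The side-camera mask shows the apex has moved to about (279,116), so the peg is at roughly 0.45 rad and the push works.

>>> {"api": "arm_command", "payload": {"deltas": "0 -3 0 0 0 0 0;0 -3 0 0 0 0 0;0 -3 0 0 0 0 0;0 -3 0 0 0 0 0"}}

```text
time_s: 17.18
ee_pos: [591.6, 262.5, 97.6]
ee_rot: [-179.5, -0.3, 103.7]
force: [1.3, 0.6, -0.6]
gripper_width: 0.5
```

>>> {"api": "arm_command", "payload": {"deltas": "0 -3 0 0 0 0 0;0 -3 0 0 0 0 0;0 -2 0 0 0 0 0"}}

```text
time_s: 17.55
ee_pos: [583.8, 260.6, 97.6]
ee_rot: [-179.5, -0.3, 103.7]
force: [0.8, -0.5, -0.1]
gripper_width: 0.6
```

>>> {"api": "arm_command", "payload": {"deltas": "0 -2 0 0 0 0 0;0 -2 0 0 0 0 0;0 -2 0 0 0 0 0"}}

```text
time_s: 17.92
ee_pos: [578.1, 259.2, 97.6]
ee_rot: [-179.5, -0.3, 103.7]
force: [0.5, 0.1, 0.4]
gripper_width: 0.5
```

>>> {"api": "arm_command", "payload": {"deltas": "0 -2 0 0 0 0 0;0 -2 0 0 0 0 0"}}

```text
time_s: 18.18
ee_pos: [574.2, 258.3, 97.7]
ee_rot: [-179.5, -0.3, 103.7]
force: [1.3, 0.5, -0.2]
gripper_width: 0.5
```

```bash
cat > ascii.py <<'E'
from h import *
def show(n,x0,y0,x1,y1,st=1):
    a=grab_frame(n);h=cv2.cvtColor(a[y0:y1,x0:x1],cv2.COLOR_RGB2HSV)
    m=(h[...,0]>13)&(h[...,0]<28)&(h[...,1]>60)&(h[...,2]>90)
    d=(h[...,2]<120)&(h[...,0]>90)&(h[...,0]<130)
    for r in range(0,y1-y0,st):print(y0+r,"".join("W" if x else "f" if y else "." for x,y in zip(m[r],d[r])))
E
python3 - <<'E'
from ascii import *
s=state();print(s["force"],s["torque"],s["ee_pos"]);show("side",255,100,300,140)
E
```

```text
[ 1.28078509  0.48033966 -0.24048947] [-0.01481191 -0.17724522  0.02803917] [574.16445098 258.28630192  97.69395866]
100 fff............fffff.WW......f...............
101 fffff.......f.fffffff...f.ffff...............
102 fffff..f....WW.fffffffffffffff...............
103 fff.f......WWW.fffffffffffffff...............
104 fffff...WWWWWWWfffffffffffff.f...............
105 fffff..WWWWWWWWfffffffffffff.f...............
106 ffff..fWWWWWWWWffffffffff..f.................
107 ..ff..fWWWWWWWWffffffffff..f.................
108 ...f..fWWWWWWWWffffffffff..f.................
109 ....ff..WWWWWW.ffffffffff....................
110 ..........W....fffffffff.....................
111 ...............fffffff.......................
112 ...............fffffff.......................
113 ................ffffff.......................
114 ................ffffff.......................
115 ................fffffff......................
116 ................ffffff..........W............
117 ................fffffff......................
118 ................fffffff......................
119 .............W..fffffff.f....
[... 316 characters left out ...]

126 ..W...WWWWWWWWWWWWWWWWWW..WWW................
127 ..WWWWWWWWWWWWWWWWWWWWWWW.WWWWW..............
128 ..WWWWWWWWWWWWWWWWWWWWWWWWWWWWWWW............
129 ..WWWWWWWWWWWWWWWWWWWWWWWWWWWWWWWW...........
130 ..WWWWWWWWWWWWWWWWWWWWWWWWWWWWWWWW...........
131 ..WWWWWWWWWWWWWWWWWWWWWWWWWWWWWWWW...........
132 ..WWWWWWWWWWWWWWWWWWWWWWWWWWWWWWWWWW.........
133 WWWWWWWWWWWWWWWWWWWWWWWWWWWWWWWWWWWW.........
134 WWWWWWWWWWWWWWWWWWWWWWWWWWWWWWWWWWWW.........
135 WWWWWWWWWWWWWWWWWWWW..WWWWWWWWWWWWWW.WWWW....
136 WWWWWWWWWWWWWWWWWWWWWWWWWWWWWWW.WWWWWWWWWWW..
137 WWWWWWWWWWWWWWWWWWWWW.WWWWWWWWWWWWWWWWWWWWWWW
138 WWWWWWWWWWWWWWWWWWWWWWWWWWWWW.WWWWWWWWWWWWWWW
139 WWWWWWWWWWWWWWWWWWWWWWWWWWWWWWWWWWWWWWWWWWWWW
```

>>> {"api": "arm_command", "payload": {"deltas": "0 -2 0 0 0 0 0;0 -2 0 0 0 0 0"}}

```text
time_s: 18.48
ee_pos: [570.6, 257.4, 97.8]
ee_rot: [-179.6, -0.3, 103.7]
force: [2.0, 0.7, 1.0]
gripper_width: 0.6
```

>>> {"api": "arm_command", "payload": {"deltas": "0 -2 0 0 0 0 0;0 -1 0 0 0 0 0"}}

```text
time_s: 18.73
ee_pos: [568.3, 256.9, 98.4]
ee_rot: [-179.7, -0.3, 103.7]
force: [2.6, 1.1, 2.5]
gripper_width: 0.5
```

>>> {"api": "arm_command", "payload": {"deltas": "0 -1 0 0 0 0 0;0 -1 0 0 0 0 0"}}

```text
time_s: 18.98
ee_pos: [566.6, 256.5, 98.6]
ee_rot: [-179.7, -0.3, 103.7]
force: [4.2, 0.7, 5.3]
gripper_width: 0.7
```

>>> {"api": "arm_command", "payload": {"deltas": "0 -1 0 0 0 0 0;0 -1 0 0 0 0 0;0 0 0 0 0 0 0;0 0 0 0 0 0 0"}}

```text
time_s: 19.48
ee_pos: [563.6, 255.8, 98.6]
ee_rot: [-179.5, -0.3, 103.7]
force: [1.2, 0.6, 7.4]
gripper_width: 0.5
```

Run:
```python
from ascii import *
s=state();print(s["force"],s["ee_pos"],s["qpos"]);show("side",255,112,300,135)
```

```text
[1.19684878 0.6278922  7.3956157 ] [563.61671053 255.77632572  98.64721112] [23.09945044 25.89218428 90.35259648  0.45908178 64.14909239  9.20566047]
112 ............fffffff..f.f.....................
113 ............fffffff..f.f.....................
114 ............fffffff..f.f.....................
115 ............fffffff..f.f.....................
116 ............fffffff..f.f.....................
117 ............fffffff..f.f.....................
118 .............ffffff..f.f.....................
119 ............fffffff..f.f.....................
120 .............ffffff....f.....................
121 ..............fffff..f.f.....................
122 ............WW.fffff.f.f.....................
123 ...........WWWWWffff.f.f.....................
124 ..........WWWWWWW.f..f.f.....................
125 .........WWWWWWWWWWf.f.......................
126 ..W...WWWWWWWWWWWWWW..W.....W................
127 ..WWWWWWWWWWWWWWWWWWWWWWWWWWWW...............
128 ..WWWWWWWWWWWWWWWWWWWWWWWWWWWWWW.............
129 ..WWWWWWWWWWWWWWWWWWWWWWWWWWWWWWW............
130 ..WWWWWWWWWWWWWWWWWWWWWWWWWWWWWWWW...........
131 ..WWWWWWWWWWWWWWWWWWWWWWWWWWWWWWWWW..........
132 ..WWWWWWWWWWWWWWWWWWWWWWWWWWWWWWWWWW.........
133 WWWWWWWWWWWWWWWWWWWWWWWWWWWWWW.WWWWW.........
134 WWWWWWWWWWWWWWWWWWWWWWWWWWWWWWWWWWWW.........
```

The push force now acts upward on the sloped peg, so it is at its stop. I'll lift clear and check its angle.

>>> {"api": "arm_command", "payload": {"deltas": "0 2 -15 0 0 0 0;0 0 -30 0 0 0 0;0 0 -30 0 0 0 0;0 -30 -30 0 0 10 0;0 -40 0 0 0 10 91"}}

```text
time_s: 20.15
ee_pos: [497.5, 246.1, 205.4]
ee_rot: [-179.5, -0.2, 83.3]
force: [0.3, -0.2, -0.4]
gripper_width: 8.0
```

Run:
```python
from ascii import *
s=state();print(s["ee_pos"],s["ee_rot"]);show("side",255,105,300,150)
```

```text
[497.49366222 246.12445916 205.44417534] [-179.53073815   -0.22162487   83.31210434]
105 ...WWWWWWWWWWWWWWWWWW....W...................
106 ....WWWWWWWWWWWWWWWWW....W...................
107 .....WWWWWWWWWWWWWWWWW.......................
108 .......WWWWWWWWWWWW..........................
109 ........WWWWWW...............................
110 .........WW..................................
111 .............................................
112 .............................................
113 .............................................
114 .............................................
115 .............................................
116 .............W...............................
117 .............................................
118 .............................................
119 .............W...............................
120 .............WW..............................
121 .............WW..WW.W........................
122 ............WWWWWWWWW........................
123 ...........WWWWWWWWWW........................
124 ...........WWWWWWWWWW........................
125 .........WW
[... 534 characters left out ...]

136 WWWWWWWWWWWWWWWWWWWW.WWWWWWWWWWWWWWWWWWWWWW..
137 WWWWWWWWWWWWWWWWWWWWWWWWW.WWWWWWWWWWWWWWWWWWW
138 WWWWWWWWWWWWWWWWWWWWWWWWWWWWWWWWWWWWWWWWWWWWW
139 WWWWWWWWWWWWWWWWWWWWWWWWWWWWWWWWWWWWWWWWWWWWW
140 WWWWWWWWWWWWWWWWWWWWWWWWW.W.WWWWWWWWWWWWWWWWW
141 WWWWWWWWWWWWWWWWWWWWWWWWWWWWWWWWWWWWWWWWWWWWW
142 WWWWWWWWWWWWWWWWWWWWWWWWWWWWWWW.WWWWWWWWWWWWW
143 WWWWWWWWWWWWWWWWWWWWWWWWWWWWWWWWWWWWWWWWWWWWW
144 WWWWWWWWWWWWWWWWWWWWWWWWWWWWWWWWWWWWWWWWWWWWW
145 .WWWWWWWWWWWWWWWWWWWWWWWWWWWWWWWWWWWWWWWWWWWW
146 ..WWWWWWWWWWWWWWWWWWWWWWWWWWWWWWWWWWWWWWWWWWW
147 ....WWWWWWWWWWWWWWWWWWWWWWWWWWWWWWWWWWWW..WW.
148 .....WWWWWWWWWWWWWWWWWWWWWWWWWWWWW.W..WW.WWWW
149 ......WWWWWWWWWWWWWWWWWWWWWWWWWWWWW...WWW.WWW
```

>>> {"api": "arm_command", "payload": {"deltas": "0 0 0 0 0 10.5 91;0 0 0 0 0 10.5 91;0 0 0 0 0 10.5 91;0 0 0 0 0 10.5 91;0 0 0 0 0 10.5 91"}}

```text
time_s: 20.82
ee_pos: [496.2, 245.7, 202.9]
ee_rot: [-179.5, 0.6, 30.9]
force: [0.8, -0.7, -0.4]
gripper_width: 61.5
```

>>> {"api": "arm_command", "payload": {"deltas": "0 0 0 0 0 10.5 91;-20 52 0 0 0 0 91;-20 52 0 0 0 0 91;-20 52 0 0 0 0 91;-20 52 0 0 0 0 91"}}

```text
time_s: 21.45
ee_pos: [494.7, 21.7, 202.3]
ee_rot: [-179.5, 0.6, 20.8]
force: [0.1, -0.3, -0.4]
gripper_width: 90.9
```

>>> {"api": "arm_command", "payload": {"deltas": "-18 50 0 0 0 0 91;-18 50 0 0 0 0 91;-18 50 10 0 0 0 91;-10 20 20 0 0 0 91;0 0 20 0 0 0 91"}}

```text
time_s: 22.08
ee_pos: [494.5, -159.6, 151.0]
ee_rot: [-179.5, 0.6, 20.6]
force: [-0.1, -0.5, -0.2]
gripper_width: 91.0
```

>>> {"api": "arm_command", "payload": {"deltas": "0 0 30 0 0 0 91;0 0 30 0 0 0 91;0 0 30 0 0 0 91;0 0 25 0 0 0 91;0 0 15 0 0 0 91"}}

```text
time_s: 22.7
ee_pos: [493.2, -157.1, 20.5]
ee_rot: [-179.5, 0.6, 20.7]
force: [0.9, -0.5, 1.2]
gripper_width: 91.2
```

>>> {"api": "arm_command", "payload": {"deltas": "0 0 4 0 0 0 91;0 0 4 0 0 0 91;0 0 3 0 0 0 91"}}

```text
time_s: 23.08
ee_pos: [495.1, -157.9, 11.5]
ee_rot: [-179.7, 0.4, 20.7]
force: [-0.4, -0.4, 0.1]
gripper_width: 91.0
```

>>> {"api": "arm_command", "payload": {"deltas": "0 0 3 0 0 0 91;0 0 3 0 0 0 91;0 0 2 0 0 0 91"}}

```text
time_s: 23.45
ee_pos: [494.5, -157.7, 2.8]
ee_rot: [-179.6, 0.4, 20.7]
force: [-0.2, 0.4, 0.8]
gripper_width: 91.2
```

>>> {"api": "arm_command", "payload": {"deltas": "0 0 3 0 0 0 91;0 0 3 0 0 0 91;0 0 2 0 0 0 91"}}

```text
time_s: 23.82
ee_pos: [494.4, -157.6, -5.3]
ee_rot: [-179.6, 0.4, 20.7]
force: [0.4, 0.1, -0.6]
gripper_width: 91.0
```

>>> {"api": "arm_command", "payload": {"deltas": "0 0 3 0 0 0 91;0 0 2 0 0 0 91;0 0 2 0 0 0 91"}}

```text
time_s: 24.2
ee_pos: [494.4, -157.6, -12.2]
ee_rot: [-179.6, 0.4, 20.7]
force: [0.8, 0.1, -0.2]
gripper_width: 90.6
```

>>> {"api": "arm_command", "payload": {"deltas": "0 0 2 0 0 0 91;0 0 2 0 0 0 91;0 0 1 0 0 0 91"}}

```text
time_s: 24.58
ee_pos: [494.3, -157.6, -17.2]
ee_rot: [-179.6, 0.4, 20.7]
force: [-0.2, -0.7, -0.5]
gripper_width: 91.1
```

>>> {"api": "arm_command", "payload": {"deltas": "0 0 2 0 0 0 91;0 0 2 0 0 0 91;0 0 1 0 0 0 91"}}

```text
time_s: 24.95
ee_pos: [494.2, -157.5, -22.2]
ee_rot: [-179.6, 0.4, 20.7]
force: [0.2, -0.1, 0.1]
gripper_width: 91.1
```

>>> {"api": "arm_command", "payload": {"deltas": "0 0 2 0 0 0 91;0 0 1 0 0 0 91"}}

```text
time_s: 25.2
ee_pos: [494.2, -157.5, -25.2]
ee_rot: [-179.6, 0.4, 20.7]
force: [-0.3, 0.4, -0.2]
gripper_width: 90.9
```

>>> {"api": "arm_command", "payload": {"deltas": "0 0 2 0 0 0 91;0 0 1 0 0 0 91"}}

```text
time_s: 25.45
ee_pos: [494.2, -157.5, -28.2]
ee_rot: [-179.6, 0.4, 20.7]
force: [-0.6, -0.1, -0.6]
gripper_width: 91.1
```

>>> {"api": "arm_command", "payload": {"deltas": "0 0 2 0 0 0 91;0 0 1 0 0 0 91"}}

```text
time_s: 25.7
ee_pos: [494.2, -157.6, -30.8]
ee_rot: [-179.6, 0.4, 20.7]
force: [-1.8, 1.3, 9.2]
gripper_width: 91.3
```

>>> {"api": "arm_command", "payload": {"deltas": "0 0 2 0 0 0 91;0 0 1 0 0 0 91"}}

```text
time_s: 25.95
ee_pos: [494.3, -157.6, -31.0]
ee_rot: [-179.7, 0.4, 20.7]
force: [-8.5, 4.5, 32.2]
gripper_width: 90.7
```

Run:
```python
from h import *
np.set_printoptions(precision=1,suppress=True)
s=state();X=s["ee_pos"];print(X,s["force"])
a=grab_frame("side");b=grab_frame("scene");w=grab_frame("wrist")
f=lambda i,c:cv2.resize(i[c[1]:c[1]+150,c[0]:c[0]+200,::-1],(400,300),interpolation=cv2.INTER_CUBIC)
pa=proj("side",X);pb=proj("scene",X);ca=(pa-[100,85]).astype(int);cb=(pb-[100,85]).astype(int);print(pa,pb,ca,cb)
np.save("w7.npy",[s["ee_pos"],s["ee_rot"]]);cv2.imwrite("pics/w7.png",w[:,:,::-1])
cv2.imwrite("pics/c7.png",np.vstack([np.hstack([f(a,ca),f(b,cb)]),np.hstack([f(w,(100,0)),f(w,(300,0))])]))
```

```text
[ 494.3 -157.6  -31. ] [-8.5  4.5 32.2]
[313.7 280. ] [251.1 233.5] [213 195] [151 148]
```

View pics/c7.png

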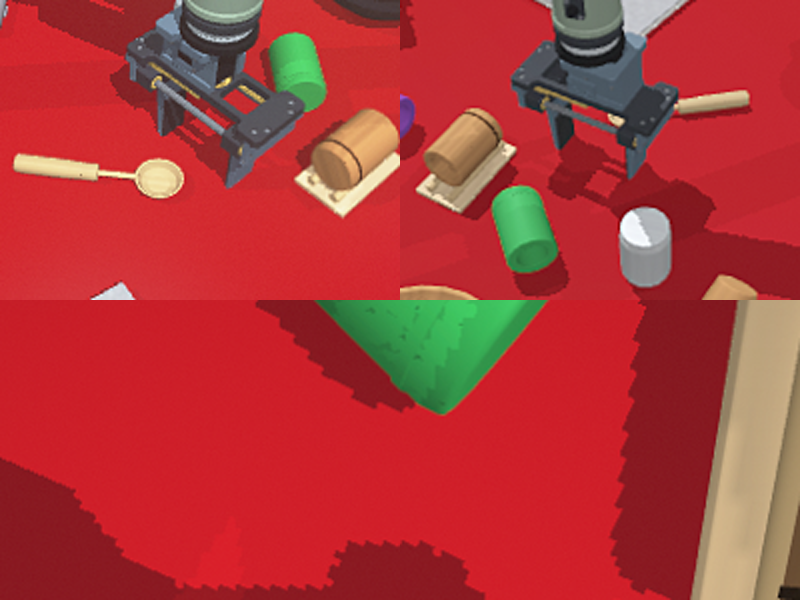

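Table contact came at a reported TCP height of −30.5 mm, so the real fingertips lie about 30 mm behind the reported TCP (side-view tips at crop (165,132) and (232,182) agree). I will use this offset for the grasp. Lifting off now.

>>> {"api": "arm_command", "payload": {"deltas": "0 0 -20 0 0 0 91;0 0 -40 0 0 0 91;0 0 -40 0 0 0 91;10 10 -30 0 0 0 91;30 30 -20 0 0 0 91"}}

```text
time_s: 26.72
ee_pos: [546.9, -181.1, 117.5]
ee_rot: [-179.7, 0.4, 20.7]
force: [1.2, 0.2, 0.5]
gripper_width: 90.9
```

>>> {"api": "arm_command", "payload": {"deltas": "30 30 0 0 0 0 91;30 30 0 0 0 0 91;24 25 0 0 0 0 91;0 0 0 0 7 0 91;0 0 0 0 7 0 91"}}

```text
time_s: 27.35
ee_pos: [656.6, -231.2, 113.3]
ee_rot: [-179.6, -13.7, 20.6]
force: [0.2, 1.2, 0.4]
gripper_width: 91.0
```

>>> {"api": "arm_command", "payload": {"deltas": "0 0 0 0 7 0 91;0 0 0 0 7 0 91;0 0 0 0 7 0 91;0 0 0 0 0 0 91;0 0 0 0 0 0 91"}}

```text
time_s: 27.98
ee_pos: [656.5, -231.5, 114.7]
ee_rot: [-179.6, -34.5, 20.5]
force: [1.1, 0.2, 0.1]
gripper_width: 91.3
```

```bash
cat > rel.py <<'E'
from h import *
def go(T,eul):
    s=state();Rt=R.from_euler("xyz",s["ee_rot"],degrees=True);print(s["ee_pos"].round(1),s["ee_rot"].round(1),"F",s["force"].round(1),"w",s["gripper_width"].round(1),"q",s["qpos"].round(0),"t",s["time_s"])
    print("tool delta",Rt.inv().apply(np.array(T)-s["ee_pos"]).round(1),"rot",np.degrees((Rt.inv()*R.from_euler("xyz",eul,degrees=True)).as_rotvec()).round(1))
E
python3 -c "
from rel import *
go((655,-231.3,-.5),(180,-35,20))
w=grab_frame('wrist');cv2.imwrite('pics/w8.png',w[:,:,::-1]);a=grab_frame('side');cv2.imwrite('pics/s8.png',a[:,:,::-1]);a=grab_frame('scene');cv2.imwrite('pics/sc8.png',a[:,:,::-1])"
```

```text
Traceback (most recent call last):
  File "rel.py", line 3, in go
    s=state();Rt=R.from_euler("xyz",s["ee_rot"],degrees=True);print(s["ee_pos"].round(1),s["ee_rot"].round(1),"F",s["force"].round(1),"w",s["gripper_width"].round(1),"q",s["qpos"].round(0),"t",s["time_s"])
                                                                                                                                          ^^^^^^^^^^^^^^^^^^^^^^^^
AttributeError: 'float' object has no attribute 'round'
```

>>> {"api": "arm_command", "payload": {"deltas": "-14 0 20.5 0 0 0 91;-14 0 20.5 0 0 0 91;-14 0 20.5 0 0 0 91;-9 0 13 0 0 0 91;0 0 0 0 0 0 91"}}

```text
time_s: 28.6
ee_pos: [656.7, -229.6, 23.2]
ee_rot: [-179.5, -34.5, 20.5]
force: [-0.5, 0.8, -0.1]
gripper_width: 91.3
```

```bash
sed -i 's/s\["gripper_width"\].round(1)/s["gripper_width"]/' rel.py; python3 -c "
from rel import *
go((655,-231.3,-.5),(180,-35,20))
a=grab_frame('side');cv2.imwrite('pics/s8.png',a[:,:,::-1]);b=grab_frame('scene');
f=lambda i,x,y:cv2.resize(i[y:y+150,x:x+200,::-1],(400,300),interpolation=cv2.INTER_CUBIC)
cv2.imwrite('pics/c8.png',np.hstack([f(a,310,190),f(b,90,150)]))"
```

```text
[ 656.7 -229.6   23.2] [-179.5  -34.5   20.5] F [-0.5  0.8 -0.1] w 91.2804286931546 q [-35.  30. 108.  56.  34. -11.] t 28.6
tool delta [-15.2   1.2  18.3] rot [-0.8  0.5  0.4]
```

>>> {"api": "arm_command", "payload": {"deltas": "-8 0 9 0 0 0 91;-7 1 9 0 0 0 91;0 0 0 0 0 0 91"}}

```text
time_s: 29.08
ee_pos: [654.6, -232.1, 1.1]
ee_rot: [-179.6, -34.6, 20.5]
force: [-0.2, -0.6, 0.3]
gripper_width: 91.1
```

>>> {"api": "arm_command", "payload": {"deltas": "0 0 0 0 0 0 50;0 0 0 0 0 0 50;0 0 0 0 0 0 50;0 0 0 0 0 0 50;0 0 0 0 0 0 50", "force": 40}}

```text
time_s: 29.7
ee_pos: [654.2, -231.8, 0.9]
ee_rot: [-179.5, -34.6, 20.4]
force: [-1.4, 1.7, 3.2]
gripper_width: 56.0
```

>>> {"api": "arm_command", "payload": {"deltas": "0 0 0 0 0 0 40;0 0 0 0 0 0 40"}}

```text
time_s: 29.95
ee_pos: [654.2, -231.8, 0.9]
ee_rot: [-179.5, -34.6, 20.4]
force: [-2.3, 1.0, 3.9]
gripper_width: 55.8
```

Cup is gripped: the opening stopped at 55.9 mm, the cup's diameter. Now I compute the hanging poses.

```bash
cat > hang.py <<'E'
from rel import *
T0=np.array([654.2,-231.8,.9]);R0=R.from_euler("xyz",[-179.5,-34.6,20.4],degrees=True)
az=np.radians(20.4);a0=np.array([-np.cos(az),-np.sin(az),0]);c0=np.array([627,-241.5,40.]);M0=c0-40*a0
y=np.radians(13.2);piv=np.array([620,267,60.])
Rf=R.from_euler("z",13.2-20.4,degrees=True)
Q=R.from_rotvec(np.radians(45)*np.array([-np.sin(y),np.cos(y),0]))*Rf   # raise closed end
d=Q.apply(a0);RT=Q*R0;E=RT.as_euler("xyz",degrees=True)
def T(r):return piv+r*d+Q.apply(T0-M0)
E
python3 -c "
from hang import *
print('d',d,'E',E)
for r in(180,115,95,33):print(r,T(r).round(1))
go(T(180),E)
Rt=RT.inv();print('axis in tool',Rt.apply(d))
"
```

```text
d [-0.68842424 -0.16146845  0.70710678] E [-179.5   10.4   13.2]
180 [461.6 229.4 167.5]
115 [506.3 239.9 121.5]
95 [520.1 243.2 107.4]
33 [562.8 253.2  63.6]
[ 654.2 -231.8    0.9] [-179.5  -34.6   20.4] F [-2.3  1.   3.9] w 55.794957376529254 q [-35.  32. 109.  60.  33. -16.] t 29.95
tool delta [  78.6 -500.7 -143.9] rot [ -1.5 -44.9   7.6]
axis in tool [-0.82313637 -0.00495531 -0.56782212]
```

>>> {"api": "arm_command", "payload": {"deltas": "10 0 -14 0 0 0 40;17 0 -25 0 0 0 40;17 0 -25 0 0 0 40;17 0 -25 0 0 0 40;17 0 -25 0 0 0 40"}}

```text
time_s: 30.58
ee_pos: [653.5, -233.3, 138.5]
ee_rot: [-179.5, -34.5, 20.4]
force: [-0.1, -0.4, -1.5]
gripper_width: 56.4
```

>>> {"api": "arm_command", "payload": {"deltas": "0 0 -20 0 -9 0 40;0 0 -15 0 -9 0 40;0 0 -10 0 -9 0 40;0 0 -5 0 -9 0 40;0 0 -5 0 -9 0 40"}}

```text
time_s: 31.2
ee_pos: [635.1, -240.6, 187.7]
ee_rot: [-179.6, 10.2, 20.8]
force: [-1.1, -0.4, -1.9]
gripper_width: 56.1
```

```bash
python3 -c "
from hang import *
go(T(180)+[0,0,20],E)"
```

```text
[ 635.1 -240.6  187.7] [-179.6   10.2   20.8] F [-1.1 -0.4 -1.9] w 56.08295114470262 q [-18.  33.  66.  -6.  90.  51.] t 31.2
tool delta [   4.9 -501.     2.5] rot [ 1.5 -0.1  7.5]
```

>>> {"api": "arm_command", "payload": {"deltas": "0 -20 0 0 0 1.5 40;0 -40 0 0 0 1.5 40;0 -50 0 0 0 1.5 40;0 -50 0 0 0 1.5 40;0 -50 0 0 0 1.5 40"}}

```text
time_s: 31.82
ee_pos: [571.7, -38.6, 185.8]
ee_rot: [179.1, 10.0, 13.2]
force: [1.0, 0.3, -1.7]
gripper_width: 56.1
```

>>> {"api": "arm_command", "payload": {"deltas": "0 -50 0 0 0 0 40;0 -50 0 0 0 0 40;0 -50 0 0 0 0 40;0 -50 0 0 0 0 40;0 -30 0 0 0 0 40"}}

```text
time_s: 32.45
ee_pos: [518.2, 186.0, 182.4]
ee_rot: [179.2, 10.0, 13.3]
force: [-0.3, 0.1, -2.6]
gripper_width: 56.2
```

```bash
python3 -c "
from hang import *
go(T(180),E)"
```

```text
[518.2 186.  182.4] [179.2  10.   13.3] F [-0.3  0.1 -2.6] w 56.16700544543074 q [19. 22. 85.  0. 83. 95.] t 32.45
tool delta [-41.8 -55.7  21.7] rot [ 1.4 -0.4  0.1]
```

>>> {"api": "arm_command", "payload": {"deltas": "-21 -28 0 1.4 -0.4 0 40;-21 -28 0 0 0 0 40;0 0 11 0 0 0 40;0 0 11 0 0 0 40;0 0 0 0 0 0 40"}}

```text
time_s: 33.08
ee_pos: [461.3, 227.0, 167.6]
ee_rot: [-179.5, 10.5, 13.2]
force: [0.3, 0.2, -1.3]
gripper_width: 56.3
```

```bash
python3 -c "
from hang import *
go(T(118),E)
s=state();P=(s['ee_pos'],s['ee_rot']);w=grab_frame('wrist');a=grab_frame('side');b=grab_frame('scene')
f=lambda i,x,y,w,h:cv2.resize(i[y:y+h,x:x+w,::-1],(400,300),interpolation=cv2.INTER_CUBIC)
cv2.imwrite('pics/c9.png',np.vstack([np.hstack([f(a,215,70,120,90),f(b,280,270,140,105)]),np.hstack([f(w,180,60,200,150),f(w,0,0,560,420)])]))
np.save('w9.npy',np.array(P))
Ms=T0*0+s['ee_pos']-R.from_euler('xyz',s['ee_rot'],degrees=True).apply(R0.inv().apply(T0-M0))
for n,k,m in(('side',[215,70],3.33),('scene',[280,270],2.857),('wrist',[180,60],2)):
  print(n,[((proj(n,X,P)-k)*m).round(0) for X in (piv+46*d,piv+84*d,piv+95*d,Ms,Ms+80*d)])
"
```

```text
[461.3 227.  167.6] [-179.5   10.5   13.2] F [ 0.3  0.2 -1.3] w 56.31743521903014 q [ 23.  19.  91.   2.  80. 100.] t 33.075
tool delta [52. -2. 35.] rot [-0.   0.1 -0. ]
side [array([220., 208.]), array([194., 189.]), array([186., 184.]), array([123., 139.]), array([54., 90.])]
scene [array([224., 245.]), array([252., 190.]), array([260., 173.]), array([320.,  43.]), array([381., -80.])]
wrist [array([196., -39.]), array([195.,  37.]), array([195.,  61.]), array([200., 282.]), array([198., 562.])]
```

View pics/c9.png

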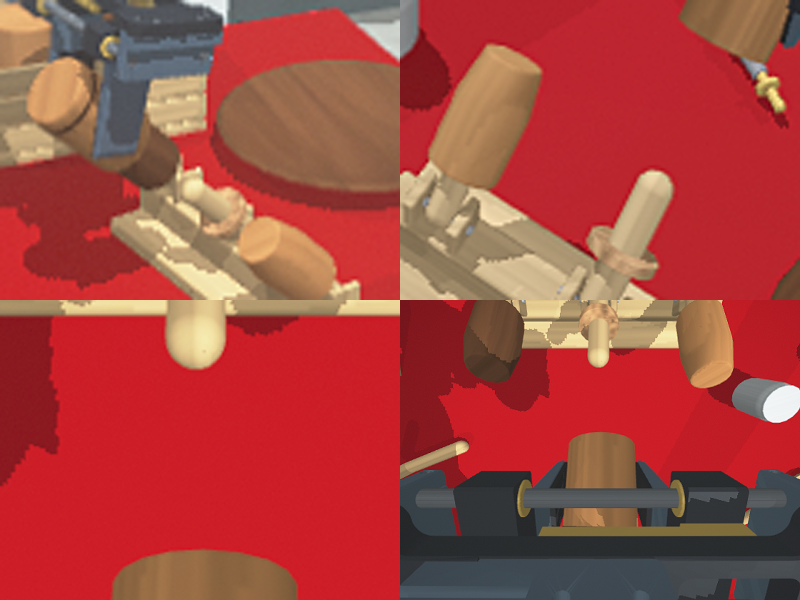

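The view matches the predicted projections: apex at side (186,184), peg and cup lined up, cup end at (60,92). I'll advance along the peg axis.

>>> {"api": "arm_command", "payload": {"deltas": "18 -1 12 0 0 0 40;18 -1 12 0 0 0 40;16 0 11 0 0 0 40;7 0 5 0 0 0 40;0 0 0 0 0 0 40"}}

```text
time_s: 33.85
ee_pos: [510.8, 242.0, 118.0]
ee_rot: [-179.5, 10.5, 13.2]
force: [-0.9, 0.3, -0.9]
gripper_width: 56.3
```

```bash
python3 -c "
from hang import *
go(T(97),E)"
```

```text
[510.8 242.  118. ] [-179.5   10.5   13.2] F [-0.9  0.3 -0.9] w 56.33078427956942 q [23. 26. 88.  2. 76. 99.] t 33.85
tool delta [9.5 1.1 7.6] rot [-0.   0.1  0. ]
```

>>> {"api": "arm_command", "payload": {"deltas": "4.5 0.5 3.8 0 0 0 40;5 0.5 3.8 0 0 0 40;4.1 0 2.8 0 0 0 40;4.1 0 2.8 0 0 0 40"}}

```text
time_s: 34.35
ee_pos: [525.8, 244.7, 102.6]
ee_rot: [-179.5, 10.4, 13.2]
force: [0.1, -0.0, -2.1]
gripper_width: 56.1
```

>>> {"api": "arm_command", "payload": {"deltas": "4.1 0 2.8 0 0 0 40;4.1 0 2.8 0 0 0 40;4.1 0 2.8 0 0 0 40"}}

```text
time_s: 34.72
ee_pos: [536.1, 247.2, 92.0]
ee_rot: [-179.5, 10.4, 13.2]
force: [0.1, 0.3, -1.7]
gripper_width: 56.3
```

>>> {"api": "arm_command", "payload": {"deltas": "4.1 0 2.8 0 0 0 40;4.1 0 2.8 0 0 0 40"}}

```text
time_s: 34.98
ee_pos: [543.0, 248.9, 85.0]
ee_rot: [-179.5, 10.4, 13.2]
force: [-1.2, 0.5, -1.8]
gripper_width: 56.5
```

```bash
python3 -c "
from hang import *
go(T(52),E)"
```

```text
[543.  248.9  85. ] [-179.5   10.4   13.2] F [-1.2  0.5 -1.8] w 56.503048091517314 q [22. 30. 86.  2. 74. 98.] t 34.975
tool delta [8.2 0.4 6.7] rot [-0. -0.  0.]
```

>>> {"api": "arm_command", "payload": {"deltas": "4.1 0.2 3.3 0 0 0 40;4.1 0.2 3.3 0 0 0 40"}}

```text
time_s: 35.22
ee_pos: [549.8, 250.1, 77.0]
ee_rot: [-179.5, 10.4, 13.2]
force: [-0.1, -0.5, -0.2]
gripper_width: 56.3
```

>>> {"api": "arm_command", "payload": {"deltas": "2.5 0 1.7 0 0 0 40;2.5 0 1.7 0 0 0 40"}}

```text
time_s: 35.48
ee_pos: [553.8, 251.1, 73.0]
ee_rot: [-179.5, 10.4, 13.2]
force: [-0.0, 0.2, -0.9]
gripper_width: 56.2
```

>>> {"api": "arm_command", "payload": {"deltas": "2.5 0 1.7 0 0 0 40;1.6 0 1.1 0 0 0 40"}}

```text
time_s: 35.72
ee_pos: [556.3, 251.8, 70.2]
ee_rot: [-179.5, 10.5, 13.3]
force: [-2.7, -1.8, 3.0]
gripper_width: 56.1
```

>>> {"api": "arm_command", "payload": {"deltas": "1.6 0 1.1 0 0 0 40;1.6 0 1.1 0 0 0 40"}}

```text
time_s: 35.98
ee_pos: [559.4, 252.4, 67.1]
ee_rot: [-179.5, 10.4, 13.2]
force: [-3.9, -1.6, 3.1]
gripper_width: 56.2
```

The collar is sliding at about 6 N. I'll continue in small steps until the force jumps.

>>> {"api": "arm_command", "payload": {"deltas": "1.6 0 1.1 0 0 0 40;1.2 0 0.8 0 0 0 40"}}

```text
time_s: 36.22
ee_pos: [562.0, 253.1, 64.4]
ee_rot: [-179.5, 10.4, 13.2]
force: [-3.2, -0.8, 3.1]
gripper_width: 56.4
```

>>> {"api": "arm_command", "payload": {"deltas": "0.8 0 0.6 0 0 0 40;0.8 0 0.6 0 0 0 40"}}

```text
time_s: 36.48
ee_pos: [563.4, 253.4, 62.9]
ee_rot: [-179.5, 10.4, 13.2]
force: [-3.4, -1.0, 3.6]
gripper_width: 56.2
```

>>> {"api": "arm_command", "payload": {"deltas": "0.8 0 0.6 0 0 0 40;0.8 0 0.6 0 0 0 40"}}

```text
time_s: 36.72
ee_pos: [563.9, 253.6, 62.3]
ee_rot: [-179.5, 10.5, 13.2]
force: [-5.8, -2.3, 9.8]
gripper_width: 56.3
```

>>> {"api": "arm_command", "payload": {"deltas": "0.5 0 0.4 0 0 0 40;0 0 0 0 0 0 40"}}

```text
time_s: 36.98
ee_pos: [563.9, 253.6, 62.2]
ee_rot: [-179.5, 10.5, 13.2]
force: [-7.0, -2.7, 8.6]
gripper_width: 56.2
```

```bash
python3 -c "
from hang import *
go(T(33),E)
s=state();print('axial',s['force']@d, 'r',33+(s['ee_pos']-T(33))@d)"
```

```text
[563.9 253.6  62.2] [-179.5   10.5   13.2] F [-7.  -2.7  8.6] w 56.16400368174276 q [22. 33. 84.  2. 73. 98.] t 36.975
tool delta [-1.4  0.1 -1.1] rot [-0.   0.1  0. ]
axial 11.351845615702912 r 31.22796994241521
```

Bottomed out: the position stopped while the axial force rose to about 11 N, at mouth r ≈ 31 mm against 33 expected. I'll ease off the load, release and retreat.

>>> {"api": "arm_command", "payload": {"deltas": "-0.8 0 -0.6 0 0 0 40;-0.3 0 -0.2 0 0 0 56;0 0 0 0 0 0 60;0 0 0 0 0 0 68;0 0 0 0 0 0 76"}}

```text
time_s: 37.6
ee_pos: [565.0, 253.9, 61.7]
ee_rot: [-179.5, 10.3, 13.2]
force: [0.3, 0.4, -0.1]
gripper_width: 74.5
```

>>> {"api": "arm_command", "payload": {"deltas": "0 0 0 0 0 0 80;0 0 0 0 0 0 80;0 0 -10 0 0 0 80;0 0 -20 0 0 0 80;0 0 -30 0 0 0 80"}}

```text
time_s: 38.22
ee_pos: [574.7, 255.5, 121.7]
ee_rot: [-179.5, 10.5, 13.2]
force: [-0.3, 0.0, 0.5]
gripper_width: 80.0
```

>>> {"api": "arm_command", "payload": {"deltas": "0 0 -30 0 0 0 80;0 0 -40 0 0 0 80;-10 0 -30 0 0 0 80;-30 0 -10 0 0 0 80;0 0 0 0 0 0 80"}}

```text
time_s: 38.85
ee_pos: [556.1, 250.3, 239.3]
ee_rot: [-179.4, 10.1, 13.3]
force: [0.3, -0.3, -0.3]
gripper_width: 80.3
```

Run:
```python
from hang import *
np.set_printoptions(precision=1,suppress=True)
s=state();P=(s["ee_pos"],s["ee_rot"]);print(P,s["force"],s["gripper_width"],s["time_s"])
for n,(x0,y0,x1,y1) in(("side",(245,85,310,150)),("scene",(320,290,410,400))):
  c=grab_frame(n);cv2.imwrite("pics/f_%s.png"%n,c[:,:,::-1])
  h=cv2.cvtColor(c,cv2.COLOR_RGB2HSV)[y0:y1,x0:x1]
  print(n,"pred closed end centre/mouth",proj(n,piv+113*d),proj(n,piv+33*d),"collar",proj(n,piv+29*d))
  for r in range(0,y1-y0,2):print(y0+r,"".join("#" if (v[0]<8 or v[0]>172) and v[1]>185 else "o" if 5<=v[0]<=15 else "W" if v[0]<30 else "f" for v in h[r]))
w=grab_frame("wrist");cv2.imwrite("pics/f_wrist.png",w[:,:,::-1])
```

```text
(array([556.1, 250.3, 239.3]), array([-179.4,   10.1,   13.3])) [ 0.3 -0.3 -0.3] 80.26463933782567 38.85
side pred closed end centre/mouth [267.1 122.4] [283.7 134.4] collar [284.5 135. ]
85 oWWWWWWWWWWWWWWWWWWWWWWWWWWWWWWWW#WW#f###########################
87 WWWWWWWWWWWWWWWWWWWWWWWWWWWWWWWWW###W############################
89 WWWWWWWWWWWWWWWWWWWWWWWWWWWWWWWo####W#################WWWoooooooo
91 WWWWWWWWWWWWWWWWWWWWWWWWWWWWWWWWW######W#######WWWooooooooooooooo
93 WWWWooWWWWWWWWWWWWWWWWWWWWWWWWWWW##W#######WWoooooooooooooooooooo
95 WWWWWWWWWWWWWWWWWWWWWWWWWWWWWWWW##W#####WWooooooooooooooooooooooo
97 WWWWWWWWWWWWWWWWWWWWWWWWWWWWWWWW######Woooooooooooooooooooooooooo
99 WWWWWWWWWWWWWWWWWWWWWWWWWWWWWWWWWfWWWoooooooooooooooooooooooooooo
101 WWWWWWWWWWWWWWWWWWWWWWWWWWWWWWWWfWWWooooooooooooooooooooooooooooo
103 WooooooooWWWWWWWWWWWWWWWWWWWWWWWfWWoooooooooooooooooooooooooooooo
105 ooooooooooooooWWWWWWWWWWWWWWWWWW##Woooooooooooooooooooooooooooooo
107 oooooooooooooooooWWWWWWWWWWWWWWW##Woooooooooooooooooooooooooooooo
109 oooooooooooooooooooWWWWWoooooWWW##WWooooooooooooooooooooooooooooo
111 oooooo
[... 5998 characters left out ...]
WWWWWWWWWWo###################Woooo
386 WWWWWWWWWWWWWWWWWWWWWWWWWWWWWWWWWWWWWWffWWWWWWWWWWWWWWWWWWWWWWWWWWWoo###############Wooooo
388 WWWWWWWWWWWWWWWWWWWWWWWWWWWWWWWWWWWWWWWWWWWWWWWWWWWWWWWWWWWWWWWWWWWWWWooW##########Woooooo
390 WWWWWWWWWWWWWWWWWWWWWWWWWWWWWWWWWWWWWWWWWWWWWWWWWWWWWWWWWWWWWWWWWWWWWWWWWWoW######Wooooooo
392 WWWWWWWWWWWWWWWWWWWWWWWWWWWWWWWWWWWWWWWWWWWWWWWWWWWWWWWWWWWWWWWWWWWWWWWWWWWWWoW##Woooooooo
394 WWWWWWWWWWWWWWWWWWWWWWWWWWWWWWWWWWWWWWWWWWWWWWWWWWWWWWWWWWWWWWWWWWWWWWWWWWWWWWWWoWoooooooo
396 WWWWWWWWWWWWWWWWWWWWWWWWWWWWWWWWWWWWWWWWWWWWWWWWWWWWWWWWWWWWWWWWWWWWWWWWWWWWWWWWWWoooooooo
398 WWWWWWWWWWWWWWWWWWWWWWWWWWWWWWWWWWWWWWWWWWWWWWWWWWWWWWWWWWWWWWWWWWWWWWWWWWWWWWWWWWWWoooooo
```

The scene mask puts the closed end's centre at about (376.5,322), against (375.6,321.4) predicted for a fully home cup. The gripper is clear, so I hand in.

```bash
python3 -c "
from h import *
print(job_done());s=state();print(s['time_s'],s['force'])"
```

```text
the job is handed in; nothing more can be done
None
the job is handed in; nothing more can be done
```

The job is handed in. By my checks the cup hangs home and released on the middle peg, though the hand-in reports no verdict. At my last state reading the clock stood at about 39 s of the 70 s allowed.

**What I did:**
- **Peg:** I pushed it out until the force turned upward on its slope, the sign that it was against the stop.
- **Cup:** I took the wooden cup from its cradle; the fingers stopped at 55.9 mm against its 56 mm diameter. I slid it onto the peg, and the collar moved at about 6 N.
- **Bottom of the bore:** the tool stopped advancing as the axial force rose to about 11–12 N. I then eased off, released and backed away.

**Last checks:**
- **Depth:** when it bottomed, the cup's mouth came out about 31 mm from the pivot, against 33 mm expected. That difference is within my few millimetres of grasp uncertainty.
- **Cup position:** after release the closed end's centre was at scene pixel (376.5, 322), against (375.6, 321.4) predicted for a fully home cup on a peg at 45°.
- **Clearance:** the gripper was clear, with about 0 N at the wrist.

**What went wrong or disagreed:**
- **First pushes:** the first push only took the peg to about 0.33 rad before the fingers slipped past, and the second grazed over its end. The real fingertips are about 30 mm behind the reported TCP. I confirmed this by touching the table, which reached about 32 N, and allowed for it from then on.
- **Picture limit:** I viewed 12 pictures rather than the planned 8, so the final check was numerical only.
- **Bystanders:** I kept clear of them, but did not measure them again at the end.

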